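# Wedge the ship's plate rack tight and load it

### The arm

A 6-joint arm with a two-finger parallel gripper is mounted at the origin on the work surface. World frame = base frame: x ahead of the robot, y to its left, z up, the work surface at z = 0. Lengths are in mm, angles in rad, forces in N, time in s.
With the tool pointing down it reaches from about 325 to 775 mm from the base axis. Payload 5.5 kg.
Tool frame: the origin (TCP) lies at the very end of the fingers, on their centre line; the grasp point (between the pads) lies 19 mm behind it; z points along the fingers, y is the direction in which the jaws open and shut (so a half turn about z gives the same grasp; the last joint's range is limited). The gripper opens to 85 mm and grips with 20 to 120 N. Pads are 22 mm wide; open, the fingers measure 114 mm over their backs; the gripper's body (76 mm by 85 mm) begins 54 mm behind the grasp point. The pads swing forward as they close: fully open they stand 13 mm farther back than shut.
Start: joints at [1.211, 0.091, 1.231, -0, 1.82, -0.057], TCP at [178.921, 572.716, 231.275] pointing down, gripper open.
Joint ranges: [-2.87, 2.87], [-0.86, 2.18], [0.17, 2.46], [-1.51, 4.65], [0.06, 2.69], [-2.65, 2.65]. Speed limits (rad/s): [2.57, 2.57, 3.01, 3.14, 3.14, 3.14].

### API

Orientations are given as a unit quaternion [x, y, z, w].
In Python, from bench import bot gives the robot as it stands.
- The arm moves only by the tool carry_out, never from a script. Its argument "commands" is a list of rows, each an object with "travel": the shift along the world's x, y, z in cm, a list of three; "turn": the turn, a rotation vector about the world's x, y, z in rad, a list of three. A call has 1 to 10 rows; each row shifts and turns the pose as measured when the row begins; what a row does not reach is not made up. A row lasts 1/12 s, in which the tool goes at most 41.7 mm and 7.16 degrees, less where a joint would pass 70% of its speed; a pose out of reach is approached as far as the arm can. A call with a gripper value outside its range is refused whole. "gripper" is the closure, from 0 (fully open) to 1 (shut), set as the call begins (left out, the last holds). The fingers move at their own pace and stop on an object; "grip_force" is the grip in N (left out, the last holds). Time passes only in rows, so rows that do not move let the fingers close. It gives the time, the measured TCP pose, the force and the opening at its end, in the units of the state.
- bot.observe(): the state, without advancing time (a new reading comes with each control period).
- bot.camera(name): name is "side" or "top" or "wrist"; returns a dict with "image" (384x512x3 uint8, red, green, blue), "mtx" (3x3 intrinsics, pixels), "rvec" (rotation vector, rad) and "tvec" (3), from world to camera coordinates, as OpenCV has them. Camera axes: x right, y down, z forward; pixel columns grow to the right and rows downward; lengths in mm; the calibration is good to about 2 mm. A picture is of the moment at which its call begins. There is no depth.
- bot.finish_job(): hands the job in, once; it reports no verdict.
The state is a dict: "t": time; "qpos": joint angles; "joint_velocities": joint speeds; "effort": joint torques, N m; "ee_pos": TCP position; "eef_rot": TCP orientation; "ft_force": force on the tool from outside, world axes, zero at the start; "wrist_torque": the same for the moment, N m; "finger_gap": finger opening in mm.
Only numpy, scipy, OpenCV 4.12 (cv2) and the standard library are available. Lean on these libraries where they do the work, as an engineer would, in place of code of your own. Each camera call takes 0.05 s, during which the arm holds its last target. There are 200 camera calls.

### The job

Make the plate rack on the store-room bench ready for sea. First put whatever stands on the bench in front of the rack into the grey tote; then push the orange wedge, thin end first, under the middle of the rack's front bar, between its two feet, until it jams tight and the rack is hard up against its two keepers; then move every white plate from the blue crate into the rack, one to a slot, standing on edge between the tines. Never let a plate fall over, leave the other things on the bench where they are, and at the end the wedge must still be tight.

Things in the scene. Friction and masses are not known exactly. Their poses are not given: they have to be found in the camera images.
- rack_base: Fixed mounts of the stainless wire plate rack (200 mm deep in x, 230 mm wide in y). Origin: on the bench under the rack's middle; x points from its front (robot side) to its back, y along the row of slots, z up. At the back it is hinged; at the front two steel keepers, 42 mm high, stand at y = +-98 to 132 mm, x = -113 to -63 mm.
- bay (a point): Fixed point on the bench under the middle of the front lower edge of the rack's flat front bar (rack_base x = -100 mm), same axes as rack_base: the wedge goes in here along +x. That edge is 14 mm above the bench while the rack lies down and 24 mm when it is up against the keepers. Two 16 mm square feet under the bar at y = +-50 mm leave an 84 mm wide bay between them.
- rack (a joint): How far the front of the wire rack is lifted about its rear hinge (rad): 0 = lying down on its front feet, sloping and loose; 0.050 = level and hard up against the rubber pads of its keepers, where it stops. It falls back by its own weight (about 4 N at the front bar, more with plates in).
- wedge_mid (a point): The orange plastic wedge, 160 mm long, 45 mm wide, 6 mm thick at the thin end and 36 mm at the heel, flat underneath, 0.14 kg. Point: middle of its length and width, 18 mm above its underside; x axis towards the thin end, z up. It meets the rack's front bar when its thin end is about 43 mm past the bar's front edge; the rack is up at its keepers at about 96 mm. Smooth: it slides in with 5 to 12 N and then jams: push to 15 to 25 N.
- slot0 (a point): Slot 0 of the rack: where the centre of a plate is when it stands in this slot, resting on the two lower rails. It moves with the rack. Slots are 52 mm apart along the rack's y; the tines leave 20 mm for a plate and end about 8 mm above this point (x = +-45 mm from it).
- slot1 (a point): Slot 1 of the rack: where the centre of a plate is when it stands in this slot, resting on the two lower rails. It moves with the rack. Slots are 52 mm apart along the rack's y; the tines leave 20 mm for a plate and end about 8 mm above this point (x = +-45 mm from it).
- slot2 (a point): Slot 2 of the rack: where the centre of a plate is when it stands in this slot, resting on the two lower rails. It moves with the rack. Slots are 52 mm apart along the rack's y; the tines leave 20 mm for a plate and end about 8 mm above this point (x = +-45 mm from it).
- slot3 (a point): Slot 3 of the rack: where the centre of a plate is when it stands in this slot, resting on the two lower rails. It moves with the rack. Slots are 52 mm apart along the rack's y; the tines leave 20 mm for a plate and end about 8 mm above this point (x = +-45 mm from it).
- plate0_mid (a point): White plate 0: a thick melamine plate, 150 mm across, 12 mm thick, 0.2 kg, at first standing on edge between tines in the blue crate (58 mm between places). The point is its centre; its y axis is the plate's axis (horizontal while it stands). The plate may be absent.
- plate1_mid (a point): White plate 1: a thick melamine plate, 150 mm across, 12 mm thick, 0.2 kg, at first standing on edge between tines in the blue crate (58 mm between places). The point is its centre; its y axis is the plate's axis (horizontal while it stands). The plate may be absent.
- plate2_mid (a point): White plate 2: a thick melamine plate, 150 mm across, 12 mm thick, 0.2 kg, at first standing on edge between tines in the blue crate (58 mm between places). The point is its centre; its y axis is the plate's axis (horizontal while it stands). The plate may be absent.
- plate3_mid (a point): White plate 3: a thick melamine plate, 150 mm across, 12 mm thick, 0.2 kg, at first standing on edge between tines in the blue crate (58 mm between places). The point is its centre; its y axis is the plate's axis (horizontal while it stands). The plate may be absent.
- crate: Blue open crate, 206 mm deep (x) by 306 mm wide (y), walls 65 mm high, fixed. Origin: on the bench under its middle. Plates stand in it with their axes along its y, at y = -87, -29, 29, 87 mm, centres 87 mm above the bench; its tines end 85 mm above the bench.
- tote: Open grey tote, fixed, 220 mm (x) by 150 mm (y), walls 4 mm thick and 75 mm high. Origin: on the bench under its middle.
- tin_mid (a point): Square green oil tin with a yellow band and cap, 52 x 52 x 82 mm (cap another 13 mm), 0.3 kg, z axis up through the cap. The point is its middle. It stands in front of the rack, or may be absent.
- carton_mid (a point): Cardboard carton, 110 mm (x) by 52 mm (y) by 45 mm (z), 0.2 kg, closed. The point is its middle. It lies in front of the rack, or may be absent.
- mug: Bystander: red mug, 90 mm high, 76 mm across, handle at +y. Origin: centre of its underside.
- bucket: Bystander: white tub of bolts, 114 mm across, 95 mm high. Origin: centre of its underside.
- tee: Bystander: copper pipe tee, 120 mm long, 30 mm thick. Origin: under its middle.
- torch: Bystander: black torch with a yellow head, 150 mm long along x. Origin: under its middle.
- valve: Bystander: brass valve with a red handwheel, 110 mm long, 90 mm high. Origin: under its middle.
- jar: Bystander: amber glass jar, 70 mm across, 100 mm high. Origin: centre of its underside.
There are look-alikes about, which are no part of the job. Leave any yellow look-alike of the part that bears plate3_mid alone.

How it is judged (in metres and radians):
On the way, in this order (a step that is already met when the one before it is completed fails the run):
1. what stood in front of the rack is in the grey tote (x of tin_mid in the frame of tote between -0.105 and 0.105 m and y of tin_mid in the frame of tote between -0.07 and 0.07 m and z of each of tin_mid, carton_mid in the frame of tote below 0.1 m and x of carton_mid in the frame of tote between -0.105 and 0.105 m and y of carton_mid in the frame of tote between -0.07 and 0.07 m), for 0.2 s.
2. the wedge is under the middle of the front bar, thin end first, and holds the rack up against its keepers (value of joint rack above 0.046 rad and x of wedge_mid in the frame of rack_base between -0.11 and -0.055 m and y of wedge_mid in the frame of rack_base between -0.03 and 0.03 m and angle between the x axis of wedge_mid and the x axis of rack_base, either way round below 0.17 rad and contact force between wedge and rack above 12 N), for 0.3 s.
3. every plate stands in a slot of the rack ((distance between plate0_mid and slot0 below 0.015 m or distance between plate0_mid and slot1 below 0.015 m or distance between plate0_mid and slot2 below 0.015 m or distance between plate0_mid and slot3 below 0.015 m) and angle between the y axis of each of plate0_mid, plate1_mid, plate2_mid, plate3_mid and the y axis of rack_base, either way round below 0.16 rad and (distance between plate1_mid and slot0 below 0.015 m or distance between plate1_mid and slot1 below 0.015 m or distance between plate1_mid and slot2 below 0.015 m or distance between plate1_mid and slot3 below 0.015 m) and (distance between plate2_mid and slot0 below 0.015 m or distance between plate2_mid and slot1 below 0.015 m or distance between plate2_mid and slot2 below 0.015 m or distance between plate2_mid and slot3 below 0.015 m) and (distance between plate3_mid and slot0 below 0.015 m or distance between plate3_mid and slot1 below 0.015 m or distance between plate3_mid and slot2 below 0.015 m or distance between plate3_mid and slot3 below 0.015 m)), for 0.2 s.
At the end, for the whole second after the job is handed in: Tin and carton (if present) in the tote; wedge under the front bar between the feet (30 mm, 10 degrees), thin end in, jammed (bar presses on it with over 12 N), rack up at its keepers (over 0.046 of 0.050 rad); every plate at rest in a slot of its own (centre within 15 mm, 9 degrees) (all of step 1 and all of step 2 and all of step 3 and linear speed of each of plate0, plate1, plate2, plate3 below 0.03 m/s); the robot touches nothing.
It fails at once if a plate falls over (leans more than 50 degrees from upright) (angle between any of plate0_mid, plate1_mid, plate2_mid, plate3_mid's own y axis and vertical below 0.7 rad or angle between any of plate0_mid, plate1_mid, plate2_mid, plate3_mid's own y axis and vertical above 2.44 rad).
It fails at once if a bystander is moved more than 50 mm (distance of any of mug, bucket, tee, torch, valve, jar from where it was at the start of the episode above 0.05 m).
Of plate0, plate1, plate2, plate3 only 2 to 4 are there at a start; the rules pass over those that are not, and their reading is None.
Of tin, carton only 1 to 2 are there at a start; the rules pass over those that are not, and their reading is None.
At some moment in a run one of wedge, tin, carton may be knocked a few centimetres aside while the robot is not near it.
It also fails if it takes over 210 s, if anything falls off the work surface, if the arm or the gripper's body presses on something with over 40 N, if the wrist force passes 120 N, or if a joint passes its speed limit or range.

## Working session

There is one attempt and no reset: what is moved stays moved. The work goes in short steps, Python scripts to look and compute and a tool call to move; the robot and the scene stay as the last step left them, time stands still between calls to the robot, and variables do not carry over. Pictures are saved under pics/ and viewed, about 12 in all and at most 16, crops included, and the job is handed in when it is done.

Besides the shell and the picture viewer there is one more tool, called after "Emit:" as a command line: name --argument value ..., lists and objects as JSON in quotes. carry_out: Moves the arm, as the interface text tells. Its arguments: {"type":"object","properties":{"commands":{"type":"array"},"gripper":{"type":"number"},"grip_force":{"type":"number"}},"required":["commands"]}

```bash
ls; mkdir -p pics; cat > h.py <<'E'
import numpy as np, cv2
from bench import bot
def cam(n,save=None):
    c=bot.camera(n)
    if save: cv2.imwrite('pics/'+save,c['image'][:,:,::-1])
    return c
def ray(c,uv,z):
    R=cv2.Rodrigues(np.array(c['rvec'],float))[0];t=np.array(c['tvec'],float).ravel()
    p=cv2.undistortPoints(np.array([[uv]],float),np.array(c['mtx'],float),None)[0,0]
    d=R.T@np.array([p[0],p[1],1]);o=-R.T@t
    return o+d*(z-o[2])/d[2]
def proj(c,P):
    return cv2.projectPoints(np.array(P,float).reshape(-1,3),np.array(c['rvec'],float),np.array(c['tvec'],float),np.array(c['mtx'],float),None)[0][:,0]
E
python3 - <<'E'
from h import *
a=cam('top','top0.png');b=cam('side','side0.png')
for c in(a,b):
    R=cv2.Rodrigues(np.array(c['rvec'],float))[0];print(-R.T@np.array(c['tvec']).ravel(),R[2],c['mtx'])
s=bot.observe();print(s)
E
```

```text
pics
[ 3.73969983e+02 -1.94000756e-01  1.78266909e+03] [ 0.11412297  0.00736803 -0.99343931] [[489.48794522   0.         257.42502267]
 [  0.         489.48794522 204.54766795]
 [  0.           0.           1.        ]]
[ -138.87908336 -1069.78328194   808.05044806] [ 0.46945209  0.73283318 -0.49251424] [[420.62739595   0.         257.23218084]
 [  0.         420.62739595 193.10087268]
 [  0.           0.           1.        ]]
{'t': 0.1, 'qpos': array([ 1.21127486e+00,  9.18210311e-02,  1.23179646e+00,  1.17458091e-05,
        1.81977358e+00, -5.67085967e-02]), 'joint_velocities': array([-0.00054613, -0.00078504, -0.00426628, -0.00070016, -0.0002339 ,
       -0.00037435]), 'effort': array([ 3.15508347e-03, -4.60216713e+01, -4.19218934e+01, -4.10828363e-05,
        1.05958423e-02,  3.50221313e-06]), 'ee_pos': array([178.83864692, 572.4657504 , 230.22398966]), 'eef_rot': array([ 1.50827141e-01,  9.88559743e-01, -8.78630193e-04, -1.91361318e-04]), 'ft_force': array([-0.7734223 , -0.28567767,  0.52282417]), 'wrist_torque': array([ 0.00703099, -0.00565904, -0.00582429]), 'finger_gap': 85.08691376839421}
```

View pics/top0.png

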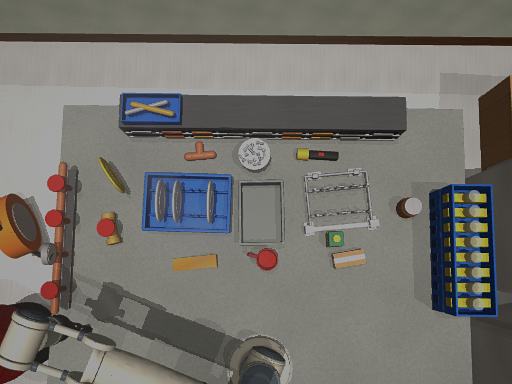

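View pics/side0.png

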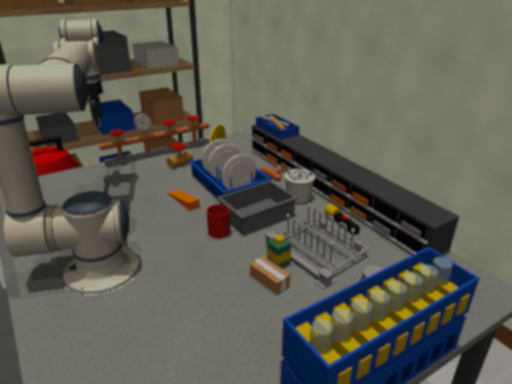

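```bash
python3 - <<'E'
from h import *
a=cam('top');im=a['image']
cr=im[135:280,135:390];cv2.imwrite('pics/crop.png',cv2.resize(cr,None,fx=3.1,fy=3.1,interpolation=cv2.INTER_CUBIC)[:,:,::-1])
hsv=cv2.cvtColor(im,cv2.COLOR_RGB2HSV)
def rect(n,lo,hi,z,box):
    m=cv2.inRange(hsv,lo,hi);k=np.zeros_like(m);x0,y0,x1,y1=box;k[y0:y1,x0:x1]=m[y0:y1,x0:x1]
    cs=cv2.findContours(k,0,1)[0]
    c=max(cs,key=cv2.contourArea);r=cv2.minAreaRect(c);bp=cv2.boxPoints(r)
    P=np.array([ray(a,p,z)[:2] for p in bp]);e=np.diff(np.vstack([P,P[:1]]),axis=0)
    print(n,'px',np.round(r[0],1),'ctr',P.mean(0).round(1),'len',np.linalg.norm(e,axis=1).round(),'ang',np.degrees(np.arctan2(e[:2,1],e[:2,0])).round(1))
rect('tin',(40,80,30),(85,255,255),82,(315,225,355,255))
rect('carton',(5,50,60),(25,200,255),45,(325,245,375,275))
rect('wedge',(8,150,100),(25,255,255),20,(160,245,230,280))
rect('crate',(100,120,40),(125,255,255),65,(135,165,240,240))
rect('tote',(0,0,0),(180,60,135),75,(237,178,287,246))
E
```

```text
tin px [335.6 238.6] ctr [ 453.7 -260.1] len [49. 49. 49. 49.] ang [ -84.2 -175.3]
carton px [347.1 253.4] ctr [ 403.6 -306. ] len [116.  18. 116.  18.] ang [ -79.9 -171.2]
wedge px [184.5 263.3] ctr [362.  271.2] len [86. 42. 85. 42.] ang [ -83.6 -172.8]
crate px [186.4 202. ] ctr [578.4 264.1] len [209. 313. 209. 308.] ang [  0.4 -91.2]
tote px [261.5 211.5] ctr [546.7  -2.1] len [173. 236. 170. 236.] ang [ -89.4 -179.7]
```

View pics/crop.png

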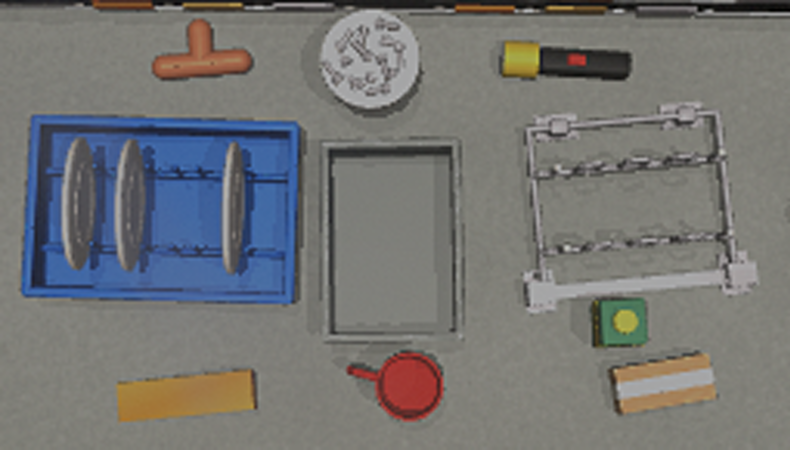

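The crop shows three plates, in crate places +87, +29 and −87. The tin (620,321) and carton (664,383) are in front of the rack, and the wedge is at (187,395). The keepers are at (540,291) and (740,275).

```bash
python3 - <<'E'
from h import *
a=cam('top')
f=lambda p,z: ray(a,(135+p[0]/3.098,135+p[1]/3.103),z)[:2].round(1)
k1,k2=f((540,291),42),f((740,275),42);d=k1-k2
print('keepers',k1,k2,np.linalg.norm(d),'yaw',np.degrees(np.arctan2(-d[0],d[1])))
h1,h2=f((560,125),25),f((686,114),25);d=h1-h2;print('hinge',h1,h2,np.degrees(np.arctan2(-d[0],d[1])))
print('tin',f((627,321),95)); c=[f(p,45) for p in[(612,369),(712,353),(716,397),(619,414)]];print('carton',np.mean(c,0),c)
w=[f(p,z) for p,z in[((117,381),6),((253,370),36),((256,410),36),((118,420),6)]];print('wedge thin+y',np.mean(w,0),w)
print('crate',np.mean([f(p,65) for p in[(33,116),(301,122),(297,302),(22,297)]],0))
print('tote',np.mean([f(p,75) for p in[(321,140),(464,137),(463,340),(322,340)]],0))
print('plates',[f(p,162) for p in[(79,205),(130,205),(233,207)]])
print('mug',f((410,385),90),'tines',f((628,243),75),f((628,165),75))
E
```

```text
keepers [ 489.2 -172.8] [ 510.2 -402.4] 230.558365712459 yaw 5.225927408966778
hinge [ 685.4 -198. ] [ 700.  -345.9] 5.6377075440650675
tin [ 453.5 -264.1]
carton [ 385.8   -314.375] [array([ 401.2, -254.5]), array([ 420.6, -368.5]), array([ 370.9, -372.4]), array([ 350.5, -262.1])]
wedge thin+y [365.625 234.2  ] [array([381.1, 316.5]), array([395.3, 155.4]), array([350., 151.]), array([336.1, 313.9])]
crate [576.8   259.375]
tote [544.525  -2.8  ]
plates [array([568.3, 335.6]), array([568.9, 280.6]), array([567.9, 169.5])]
mug [380.2 -23.9] tines [ 542.4 -269. ] [ 631.3 -269.6]
```

Emit:
carry_out --commands '[{"travel":[4,-2.4,2],"turn":[0,0,0.08]},{"travel":[4,-2.4,0],"turn":[0,0,0.08]},{"travel":[3.5,-2.4,0],"turn":[0,0,0.08]},{"travel":[3.5,-2.4,0],"turn":[0,0,0.08]},{"travel":[3,-3,0],"turn":[0,0,0.08]},{"travel":[2,-3.5,0],"turn":[0,0,0]},{"travel":[2,-3.5,0],"turn":[0,0,0]},{"travel":[0.8,-4,0],"turn":[0,0,0]},{"travel":[0.8,-4,0],"turn":[0,0,0]},{"travel":[0,-4,0],"turn":[0,0,0]}]'

```text
t: 1.03
ee_pos: [407.2, 257.9, 240.5]
eef_rot: [-0.066, 0.998, -0.004, -0.003]
ft_force: [0.8, 0.0, 0.5]
finger_gap: 85.0
```

Emit:
carry_out --commands '[{"travel":[0.5,-4.1,0],"turn":[0,0,-0.04]},{"travel":[0.5,-4.1,0],"turn":[0,0,0]},{"travel":[0.5,-4.1,0],"turn":[0,0,0]},{"travel":[0.5,-4.1,0],"turn":[0,0,0]},{"travel":[0.5,-4.1,0],"turn":[0,0,0]},{"travel":[0.5,-4.1,0],"turn":[0,0,0]},{"travel":[0.5,-4.1,0],"turn":[0,0,0]},{"travel":[0.5,-4.1,0],"turn":[0,0,0]},{"travel":[0.5,-4.1,0],"turn":[0,0,0]},{"travel":[0.5,-4.1,0],"turn":[0,0,0]}]'

```text
t: 1.87
ee_pos: [451.7, -156.3, 240.2]
eef_rot: [-0.045, 0.999, -0.004, -0.001]
ft_force: [1.2, 0.1, -0.7]
finger_gap: 85.6
```

Emit:
carry_out --commands '[{"travel":[0,-4,0],"turn":[0,0,0]},{"travel":[0,-3,0],"turn":[0,0,0]},{"travel":[0,-2,0],"turn":[0,0,0]},{"travel":[0,0,0],"turn":[0,0,0]},{"travel":[0,0,0],"turn":[0,0,0]}]'

```text
t: 2.28
ee_pos: [449.0, -258.5, 237.3]
eef_rot: [-0.04, 0.999, -0.004, -0.003]
ft_force: [0.0, -0.3, -0.6]
finger_gap: 85.3
```

```bash
cat >> h.py <<'E'
def yaw():
    from scipy.spatial.transform import Rotation as R
    s=bot.observe();M=R.from_quat(s['eef_rot']).as_matrix()
    print('t',round(s['t'],1),'tcp',s['ee_pos'].round(1),'jaw yaw',np.degrees(np.arctan2(M[1,1],M[0,1])).round(1),'z',M[:,2].round(3),'F',s['ft_force'].round(1),'gap',round(s['finger_gap'],1),'q6',s['qpos'][5].round(2))
def frame():
    yw=np.radians(5.4);return np.array([587.3,-279.3]),np.array([[np.cos(yw),-np.sin(yw)],[np.sin(yw),np.cos(yw)]])
E
python3 - <<'E'
from h import *
yaw();c=cam('wrist','w1.png')
for P in[(453.5,-262,95),(487.7,-288.7,20),(385.8,-314.4,45),(489.2,-172.8,42),(510.2,-402.4,42)]:print(P,proj(c,P).round())
E
```

```text
t 2.3 tcp [ 449.  -258.5  237.3] jaw yaw 94.6 z [-0.006 -0.008 -1.   ] F [ 0.  -0.3 -0.6] gap 85.3 q6 -2.23
(453.5, -262, 95) [[255. 187.]]
(487.7, -288.7, 20) [[233. 195.]]
(385.8, -314.4, 45) [[211. 108.]]
(489.2, -172.8, 42) [[330. 210.]]
(510.2, -402.4, 42) [[133. 212.]]
```

View pics/w1.png

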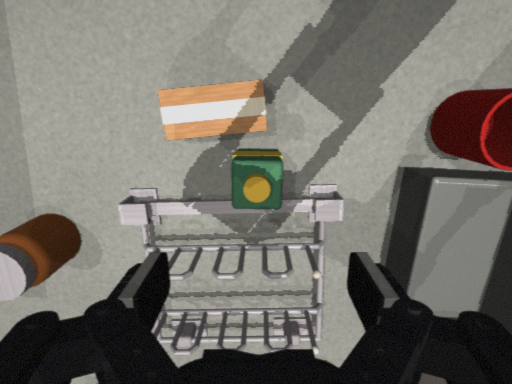

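The keepers (132,212 / 328,208), tin cap (257,188) and carton (213,109) all match my estimates to within 2 px, so I'm descending on the tin.

Emit:
carry_out --commands '[{"travel":[0.5,-0.35,-3],"turn":[0,0,0]},{"travel":[0,0,-4],"turn":[0,0,0]},{"travel":[0,0,-4],"turn":[0,0,0]},{"travel":[0,0,-4],"turn":[0,0,0]},{"travel":[0,0,-2.5],"turn":[0,0,0]},{"travel":[0,0,-1.5],"turn":[0,0,0]},{"travel":[0,0,0],"turn":[0,0,0]}]'

```text
t: 2.92
ee_pos: [455.6, -251.8, 44.4]
eef_rot: [-0.046, 0.999, -0.006, 0.001]
ft_force: [-1.4, 0.6, -0.4]
finger_gap: 85.8
```

Emit:
carry_out --commands '[{"travel":[0,0,0],"turn":[0,0,0]},{"travel":[0,0,0],"turn":[0,0,0]},{"travel":[0,0,0],"turn":[0,0,0]},{"travel":[0,0,0],"turn":[0,0,0]},{"travel":[0,0,0],"turn":[0,0,0]},{"travel":[0,0,0],"turn":[0,0,0]},{"travel":[0,0,0],"turn":[0,0,0]}]' --gripper 1 --grip_force 40

```text
t: 3.5
ee_pos: [459.1, -250.6, 51.6]
eef_rot: [-0.048, 0.999, -0.009, 0.005]
ft_force: [0.2, -0.2, -3.3]
finger_gap: 51.5
```

Emit:
carry_out --commands '[{"travel":[0,0,4],"turn":[0,0,0]},{"travel":[0,0,4],"turn":[0,0,0]},{"travel":[0,0,4],"turn":[0,0,0]},{"travel":[0,0,4],"turn":[0,0,0]},{"travel":[2,3.5,0],"turn":[0,0,0]},{"travel":[2,3.5,0],"turn":[0,0,0]},{"travel":[2,3.5,0],"turn":[0,0,0]},{"travel":[2,3.5,0],"turn":[0,0,0]},{"travel":[2,3.5,0],"turn":[0,0,-0.09]},{"travel":[2,3.5,0],"turn":[0,0,0]}]'

```text
t: 4.33
ee_pos: [575.1, -38.1, 218.3]
eef_rot: [0.009, 1.0, -0.007, 0.004]
ft_force: [1.7, -0.9, -2.4]
finger_gap: 51.6
```

Emit:
carry_out --commands '[{"travel":[1,3.0,0],"turn":[0,0,0]},{"travel":[0,0,0],"turn":[0,0,0]},{"travel":[0,0,0],"turn":[0,0,0]}]'

```text
t: 4.58
ee_pos: [587.6, 1.8, 216.3]
eef_rot: [0.004, 1.0, -0.005, 0.003]
ft_force: [-0.5, -0.2, -1.3]
finger_gap: 51.6
```

Emit:
carry_out --commands '[{"travel":[0.5,-0.5,-4],"turn":[0,0,0]},{"travel":[0,0,-4],"turn":[0,0,0]},{"travel":[0,0,-4],"turn":[0,0,0]},{"travel":[0,0,-2],"turn":[0,0,0]},{"travel":[0,0,-1],"turn":[0,0,0]},{"travel":[0,0,0],"turn":[0,0,0]}]'

```text
t: 5.08
ee_pos: [590.9, -7.4, 63.4]
eef_rot: [0.005, 1.0, -0.006, 0.005]
ft_force: [0.3, 0.0, -3.2]
finger_gap: 51.5
```

Emit:
carry_out --commands '[{"travel":[0,0,-0.4],"turn":[0,0,0]},{"travel":[0,0,-0.3],"turn":[0,0,0]},{"travel":[0,0,0],"turn":[0,0,0]}]'

```text
t: 5.33
ee_pos: [591.9, -9.3, 59.1]
eef_rot: [0.007, 1.0, -0.006, 0.007]
ft_force: [-0.1, 0.8, -2.5]
finger_gap: 51.4
```

Emit:
carry_out --commands '[{"travel":[0,0,0],"turn":[0,0,0]},{"travel":[0,0,0],"turn":[0,0,0]},{"travel":[0,0,0],"turn":[0,0,0]},{"travel":[0,0,4],"turn":[0,0,0]},{"travel":[0,0,4],"turn":[0,0,0]},{"travel":[0,0,4],"turn":[0,0,0]},{"travel":[0,0,4],"turn":[0,0,0]},{"travel":[0,0,1],"turn":[0,0,0]}]' --gripper 0.2

```text
t: 6.0
ee_pos: [591.8, -9.1, 241.5]
eef_rot: [0.006, 1.0, -0.006, 0.01]
ft_force: [0.0, -0.4, 2.6]
finger_gap: 68.3
```

Emit:
carry_out --commands '[{"travel":[-1.75,-2.6,0],"turn":[0,0,-0.117]},{"travel":[-1.75,-2.6,0],"turn":[0,0,-0.117]},{"travel":[-1.75,-2.6,0],"turn":[0,0,-0.117]},{"travel":[-1.75,-2.6,0],"turn":[0,0,-0.117]},{"travel":[-1.75,-2.6,0],"turn":[0,0,-0.117]},{"travel":[-1.75,-2.6,0],"turn":[0,0,-0.117]},{"travel":[-1.75,-2.6,0],"turn":[0,0,-0.117]},{"travel":[-1.75,-2.6,0],"turn":[0,0,-0.117]},{"travel":[-1.75,-2.6,0],"turn":[0,0,-0.117]},{"travel":[-1.75,-2.6,0],"turn":[0,0,-0.117]}]' --gripper 0

```text
t: 6.83
ee_pos: [415.3, -273.2, 261.2]
eef_rot: [0.573, 0.819, -0.017, 0.023]
ft_force: [-0.1, 0.1, -0.7]
finger_gap: 85.7
```

Emit:
carry_out --commands '[{"travel":[-1.5,-2.3,0],"turn":[0,0,-0.117]},{"travel":[-1.0,-2.0,0],"turn":[0,0,-0.117]},{"travel":[0,0,0],"turn":[0,0,0]}]'

```text
t: 7.08
ee_pos: [386.0, -322.2, 264.7]
eef_rot: [0.674, 0.738, -0.021, 0.024]
ft_force: [0.6, 0.1, -0.7]
finger_gap: 85.2
```

```bash
python3 - <<'E'
from h import *
yaw();c=cam('top');im=c['image'];hsv=cv2.cvtColor(im,cv2.COLOR_RGB2HSV)
m=cv2.inRange(hsv,(40,80,30),(85,255,255));ys,xs=np.nonzero(m[170:250,235:290]);print('tin px',xs.mean()+235,ys.mean()+170,ray(c,(xs.mean()+235,ys.mean()+170),85))
c=cam('wrist');hsv=cv2.cvtColor(c['image'],cv2.COLOR_RGB2HSV)
m=cv2.inRange(hsv,(8,90,90),(22,220,255));m=cv2.morphologyEx(m,cv2.MORPH_CLOSE,np.ones((35,35)))
k=max(cv2.findContours(m,0,1)[0],key=cv2.contourArea);r=cv2.minAreaRect(k);P=np.array([ray(c,p,45)[:2] for p in cv2.boxPoints(r)]);e=np.diff(P,axis=0)
print(r,P.mean(0).round(1),np.linalg.norm(e,axis=1).round(),np.degrees(np.arctan2(e[:,1],e[:,0])))
E
```

```text
t 7.1 tcp [ 386.  -322.2  264.7] jaw yaw 5.2 z [ 0.008 -0.063 -0.998] F [ 0.6  0.1 -0.7] gap 85.2 q6 -0.84
tin px 264.3766233766234 198.87662337662337 [589.21467203 -11.66581855  85.        ]
((257.7893371582031, 144.05075073242188), (92.97740173339844, 46.168087005615234), 85.91438293457031) [ 387.4 -312.1] [ 51. 110.  57.] [   9.44293845  -78.85363211 -170.16904872]
```

```bash
cat >> h.py <<'E'
def todo(p,yw):
    from scipy.spatial.transform import Rotation as R
    s=bot.observe();M=R.from_quat(s['eef_rot']).as_matrix();y=np.radians(yw)
    best=None
    for k in(0,np.pi):
        j=np.array([np.cos(y+k),np.sin(y+k),0]);z=np.array([0,0,-1]);T=np.c_[np.cross(j,z),j,z]
        v=R.from_matrix(T@M.T).as_rotvec()
        if best is None or np.linalg.norm(v)<np.linalg.norm(best):best=v
    yaw();print('go cm',((np.array(p)-s['ee_pos'])/10).round(2),'turn',best.round(3))
E
python3 -c "
from h import *
todo((387,-312.5,25),9.5)"
```

```text
t 7.2 tcp [ 387.6 -319.7  264.9] jaw yaw 5.8 z [ 0.01  -0.062 -0.998] F [-0.5  0.4  0.7] gap 85.7 q6 -0.84
go cm [ -0.06   0.72 -23.99] turn [0.061 0.012 0.065]
```

Emit:
carry_out --commands '[{"travel":[0,0.7,-2],"turn":[0.061,0.012,0.065]},{"travel":[0,0,-4],"turn":[0,0,0]},{"travel":[0,0,-4],"turn":[0,0,0]},{"travel":[0,0,-4],"turn":[0,0,0]},{"travel":[0,0,-4],"turn":[0,0,0]},{"travel":[0,0,0],"turn":[0,0,0]}]'

```text
t: 7.68
ee_pos: [392.6, -306.1, 85.5]
eef_rot: [0.636, 0.772, 0.002, 0.007]
ft_force: [-1.2, 0.8, -1.6]
finger_gap: 85.2
```

```bash
python3 -c "
from h import *
todo((387,-312.5,25),9.5)"
```

```text
t 7.7 tcp [ 392.6 -306.1   85.5] jaw yaw 11.0 z [ 0.014 -0.005 -1.   ] F [-1.2  0.8 -1.6] gap 85.2 q6 -0.93
go cm [-0.56 -0.64 -6.05] turn [ 0.005  0.014 -0.026]
```

Emit:
carry_out --commands '[{"travel":[-0.6,-0.6,-3],"turn":[0.005,0.014,-0.026]},{"travel":[0,0,-1.5],"turn":[0,0,0]},{"travel":[0,0,-1],"turn":[0,0,0]}]'

```text
t: 7.93
ee_pos: [390.6, -310.8, 35.3]
eef_rot: [0.643, 0.766, 0.0, 0.003]
ft_force: [0.1, -0.5, -0.1]
finger_gap: 85.4
```

Emit:
carry_out --commands '[{"travel":[0,0,0],"turn":[0,0,0]},{"travel":[0,0,0],"turn":[0,0,0]},{"travel":[0,0,0],"turn":[0,0,0]},{"travel":[0,0,0],"turn":[0,0,0]},{"travel":[0,0,0],"turn":[0,0,0]},{"travel":[0,0,3],"turn":[0,0,0]},{"travel":[0,0,4],"turn":[0,0,0]},{"travel":[0,0,4],"turn":[0,0,0]},{"travel":[0,0,4],"turn":[0,0,0]},{"travel":[0,0,4],"turn":[0,0,0]}]' --gripper 1

```text
t: 8.77
ee_pos: [389.4, -305.9, 229.1]
eef_rot: [0.64, 0.769, 0.001, -0.003]
ft_force: [0.8, -0.8, -2.6]
finger_gap: 49.6
```

```bash
python3 -c "
from h import *
todo((497,-3,65),0)"
```

```text
t 8.8 tcp [ 389.4 -305.9  229.1] jaw yaw 10.4 z [-0.003  0.006 -1.   ] F [ 0.8 -0.8 -2.6] gap 49.6 q6 -0.92
go cm [ 10.76  30.29 -16.41] turn [-0.006 -0.002 -0.182]
```

Emit:
carry_out --commands '[{"travel":[1.2,3.4,0],"turn":[0,0,-0.09]},{"travel":[1.2,3.4,0],"turn":[0,0,-0.09]},{"travel":[1.2,3.4,0],"turn":[0,0,0]},{"travel":[1.2,3.4,0],"turn":[0,0,0]},{"travel":[1.2,3.4,0],"turn":[0,0,0]},{"travel":[1.2,3.4,0],"turn":[0,0,0]},{"travel":[1.2,3.4,0],"turn":[0,0,0]},{"travel":[1.2,3.4,0],"turn":[0,0,0]},{"travel":[1,2,0],"turn":[0,0,0]},{"travel":[0,0,0],"turn":[0,0,0]}]'

```text
t: 9.6
ee_pos: [500.3, -4.1, 251.8]
eef_rot: [0.712, 0.702, 0.007, 0.014]
ft_force: [0.2, -1.0, -3.1]
finger_gap: 49.9
```

```bash
python3 -c "
from h import *
todo((497,-3,45),0)"
```

```text
t 9.6 tcp [500.3  -4.1 251.8] jaw yaw -0.7 z [ 0.029 -0.009 -1.   ] F [ 0.2 -1.  -3.1] gap 49.9 q6 -0.06
go cm [ -0.33   0.11 -20.68] turn [0.009 0.03  0.013]
```

Emit:
carry_out --commands '[{"travel":[-0.2,0,-4],"turn":[0.009,0.03,0.013]},{"travel":[0,0,-4],"turn":[0,0,0]},{"travel":[0,0,-4],"turn":[0,0,0]},{"travel":[0,0,-4],"turn":[0,0,0]},{"travel":[0,0,-2],"turn":[0,0,0]},{"travel":[0,0,0],"turn":[0,0,0]}]'

```text
t: 10.1
ee_pos: [498.7, -3.3, 72.0]
eef_rot: [0.705, 0.709, 0.004, 0.005]
ft_force: [-1.2, 0.5, -2.5]
finger_gap: 49.8
```

Emit:
carry_out --commands '[{"travel":[0,0,-1.5],"turn":[0,0,0]},{"travel":[0,0,-1],"turn":[0,0,0]},{"travel":[0,0,-0.3],"turn":[0,0,0]}]'

```text
t: 10.35
ee_pos: [499.4, -4.7, 46.1]
eef_rot: [0.705, 0.709, 0.005, 0.006]
ft_force: [-0.1, 0.2, -2.3]
finger_gap: 49.9
```

Emit:
carry_out --commands '[{"travel":[0,0,0],"turn":[0,0,0]},{"travel":[0,0,0],"turn":[0,0,0]},{"travel":[0,0,0],"turn":[0,0,0]},{"travel":[0,0,4],"turn":[0,0,0]},{"travel":[0,0,4],"turn":[0,0,0]},{"travel":[0,0,4],"turn":[0,0,0]},{"travel":[0,0,4],"turn":[0,0,0]},{"travel":[0,0,1],"turn":[0,0,0]}]' --gripper 0.2

```text
t: 11.02
ee_pos: [498.9, -5.3, 229.9]
eef_rot: [0.705, 0.709, 0.007, 0.009]
ft_force: [1.0, -0.3, 1.6]
finger_gap: 68.6
```

```bash
python3 -c "
from h import *
todo((370,190,180),5.0)"
```

```text
t 11.0 tcp [498.9  -5.3 229.9] jaw yaw 0.3 z [ 0.022 -0.002 -1.   ] F [ 1.  -0.3  1.6] gap 68.6 q6 -0.08
go cm [-12.89  19.53  -4.99] turn [0.001 0.022 0.083]
```

Emit:
carry_out --commands '[{"travel":[-2.5,3.6,-0.5],"turn":[0,0.022,0.04]},{"travel":[-2.5,3.6,-0.5],"turn":[0,0,0.04]},{"travel":[-2.5,3.6,-0.5],"turn":[0,0,0]},{"travel":[-2.5,3.6,-0.5],"turn":[0,0,0]},{"travel":[-1.5,2,0],"turn":[0,0,0]},{"travel":[0,0,0],"turn":[0,0,0]},{"travel":[0,0,0],"turn":[0,0,0]}]' --gripper 0

```text
t: 11.6
ee_pos: [386.5, 158.6, 227.9]
eef_rot: [0.677, 0.736, 0.012, 0.011]
ft_force: [1.0, -0.6, 0.2]
finger_gap: 85.1
```

```bash
python3 - <<'E'
from h import *
yaw();c=cam('wrist','w2.png')
print(proj(c,[(358.6,315,6),(372.6,153,36),(365.6,234,20)]).round())
a=cam('top');hsv=cv2.cvtColor(a['image'],cv2.COLOR_RGB2HSV)
m=cv2.inRange(hsv,(40,80,30),(85,255,255));ys,xs=np.nonzero(m[170:250,235:290]);print('tin',ray(a,(xs.mean()+235,ys.mean()+170),85))
m=cv2.inRange(hsv,(5,50,60),(25,220,255));ys,xs=np.nonzero(m[190:248,240:286]);print('carton',len(xs),ray(a,(xs.mean()+240,ys.mean()+190),45))
E
```

```text
t 11.6 tcp [386.5 158.6 227.9] jaw yaw 4.8 z [ 0.033  0.004 -0.999] F [ 1.  -0.6  0.2] gap 85.1 q6 0.23
[[236.  17.]
 [239. 175.]
 [238.  98.]]
tin [589.36731641 -11.67606779  85.        ]
carton 315 [498.96345078  -5.9797225   45.        ]
```

View pics/w2.png

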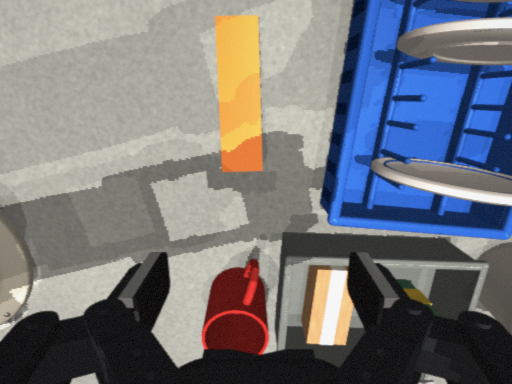

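```bash
python3 - <<'E'
from h import *
c=cam('side');print(proj(c,[(358.6,315,0),(358.6,315,36),(372.6,153,0),(372.6,153,36)]).round(1))
cv2.imwrite('pics/s2.png',cv2.resize(c['image'][170:225,150:230],None,fx=8,fy=8,interpolation=cv2.INTER_CUBIC)[:,:,::-1])
E
```

```text
[[173.4 192. ]
 [172.5 183.9]
 [194.4 209.4]
 [193.7 200.9]]
```

View pics/s2.png

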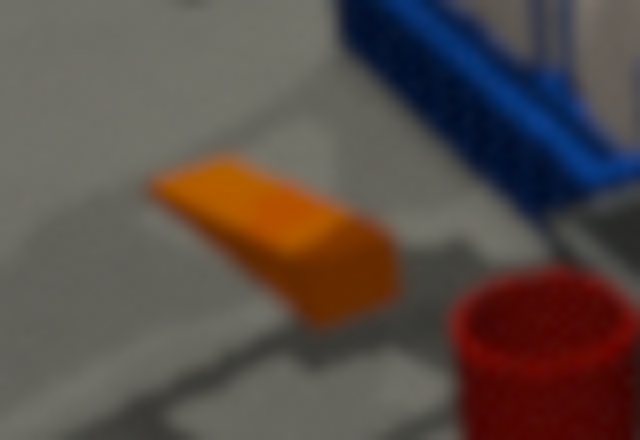

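Thin end is at +y (upper left), heel at (350,280). I'll grip near the heel.

Emit:
carry_out --commands '[{"travel":[-1.3,2.2,-2],"turn":[0,0.03,0]},{"travel":[0,0,-4],"turn":[0,0,0]},{"travel":[0,0,-4],"turn":[0,0,0]},{"travel":[0,0,-4],"turn":[0,0,0]},{"travel":[0,0,0],"turn":[0,0,0]}]'

```text
t: 12.17
ee_pos: [377.7, 175.2, 85.0]
eef_rot: [0.682, 0.731, 0.004, 0.001]
ft_force: [-1.1, 0.0, -2.1]
finger_gap: 85.6
```

```bash
python3 -c "
from h import *
todo((373,181,6),4.9)"
```

```text
t 12.2 tcp [377.7 175.2  85. ] jaw yaw 4.0 z [ 0.007  0.004 -1.   ] F [-1.1  0.  -2.1] gap 85.6 q6 0.28
go cm [-0.47  0.58 -7.9 ] turn [-0.004  0.006  0.016]
```

Emit:
carry_out --commands '[{"travel":[-0.4,0.6,-4],"turn":[0,0,0.016]},{"travel":[0,0,-2],"turn":[0,0,0]},{"travel":[0,0,-1],"turn":[0,0,0]},{"travel":[0,0,0],"turn":[0,0,0]}]'

```text
t: 12.5
ee_pos: [378.7, 177.8, 26.4]
eef_rot: [0.679, 0.734, 0.004, 0.002]
ft_force: [-0.3, -0.0, -1.0]
finger_gap: 85.3
```

```bash
python3 -c "
from h import *
todo((373,181,6),4.9)"
```

```text
t 12.5 tcp [378.7 177.8  26.4] jaw yaw 4.5 z [ 0.008  0.003 -1.   ] F [-0.3 -0.  -1. ] gap 85.3 q6 0.28
go cm [-0.57  0.32 -2.04] turn [-0.003  0.008  0.007]
```

Emit:
carry_out --commands '[{"travel":[-0.5,0.3,-1.2],"turn":[0,0.006,0.005]},{"travel":[0,0,-0.7],"turn":[0,0,0]},{"travel":[0,0,-0.3],"turn":[0,0,0]}]'

```text
t: 12.75
ee_pos: [377.7, 181.5, 9.2]
eef_rot: [0.678, 0.735, 0.006, 0.001]
ft_force: [1.0, -0.8, 0.1]
finger_gap: 85.2
```

Emit:
carry_out --commands '[{"travel":[0,0,0],"turn":[0,0,0]},{"travel":[0,0,0],"turn":[0,0,0]},{"travel":[0,0,0],"turn":[0,0,0]},{"travel":[0,0,0],"turn":[0,0,0]},{"travel":[0,0,0],"turn":[0,0,0]},{"travel":[0,0,0],"turn":[0,0,0]}]' --gripper 1 --grip_force 80

```text
t: 13.25
ee_pos: [380.1, 182.4, 13.5]
eef_rot: [0.677, 0.736, 0.008, 0.003]
ft_force: [0.8, 0.0, -1.2]
finger_gap: 43.6
```

Emit:
carry_out --commands '[{"travel":[0,0,4],"turn":[0,0,0]},{"travel":[0,0,4],"turn":[0,0,0]},{"travel":[0,0,4],"turn":[0,0,0]},{"travel":[0,0,2],"turn":[0,0,0]},{"travel":[0.2,-3.8,0],"turn":[0,0,-0.12]},{"travel":[0.2,-3.8,0],"turn":[0,0,-0.12]},{"travel":[0.2,-3.8,0],"turn":[0,0,-0.12]},{"travel":[0.2,-3.8,0],"turn":[0,0,-0.12]},{"travel":[0,-3.8,0],"turn":[0,0,-0.12]},{"travel":[0,-3.8,0],"turn":[0,0,-0.12]}]'

```text
t: 14.08
ee_pos: [382.1, -48.2, 158.1]
eef_rot: [0.895, 0.445, 0.007, 0.003]
ft_force: [0.4, 0.8, -0.4]
finger_gap: 43.5
```

Emit:
carry_out --commands '[{"travel":[0,-3.8,0],"turn":[0,0,-0.12]},{"travel":[0,-3.8,0],"turn":[0,0,-0.12]},{"travel":[0,-3.8,0],"turn":[0,0,-0.12]},{"travel":[-0.5,-3.8,0],"turn":[0,0,-0.12]},{"travel":[-1,-3.8,0],"turn":[0,0,-0.12]},{"travel":[-1,-2.8,0],"turn":[0,0,-0.12]},{"travel":[-1,-1,0],"turn":[0,0,-0.1]},{"travel":[0,0,0],"turn":[0,0,0]}]'

```text
t: 14.75
ee_pos: [340.4, -293.8, 156.3]
eef_rot: [1.0, 0.026, 0.005, 0.007]
ft_force: [-0.4, 0.5, -1.4]
finger_gap: 43.8
```

```bash
python3 -c "
from h import *
todo((323,-304,90),-84.6)"
```

```text
t 14.8 tcp [ 340.4 -293.8  156.3] jaw yaw -87.0 z [ 0.009 -0.014 -1.   ] F [-0.4  0.5 -1.4] gap 43.8 q6 0.73
go cm [-1.74 -1.02 -6.63] turn [0.014 0.01  0.041]
```

Emit:
carry_out --commands '[{"travel":[-1.7,-1.0,-2],"turn":[0.014,0.01,0.041]},{"travel":[0,0,-3],"turn":[0,0,0]},{"travel":[0,0,-2],"turn":[0,0,0]},{"travel":[0,0,0],"turn":[0,0,0]}]'

```text
t: 15.08
ee_pos: [323.4, -304.4, 85.3]
eef_rot: [0.999, 0.051, 0.001, 0.001]
ft_force: [-0.1, 0.2, -1.5]
finger_gap: 43.7
```

```bash
python3 - <<'E'
from h import *
todo((323,-304,14),-84.6);c=cam('wrist','w3.png')
print(proj(c,[(487.7,-288.7,14),(489.2,-172.8,42),(510.2,-402.4,42)]).round())
E
```

```text
t 15.1 tcp [ 323.4 -304.4   85.3] jaw yaw -84.2 z [ 0.003 -0.001 -1.   ] F [-0.1  0.2 -1.5] gap 43.7 q6 0.64
go cm [-0.04  0.04 -7.13] turn [ 0.001  0.003 -0.008]
[[ 260.  -59.]
 [  20. -121.]
 [ 499. -114.]]
```

View pics/w3.png

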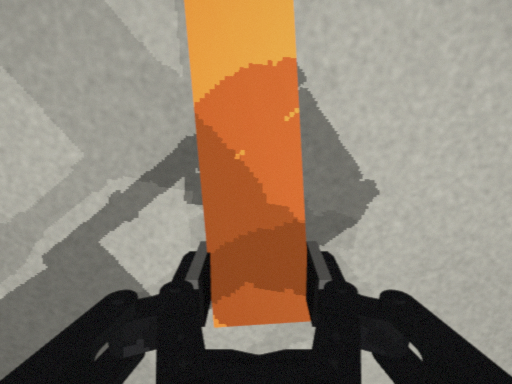

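```bash
python3 - <<'E'
from h import *
c=cam('wrist');b=85.3-11
def pt(u,v):
    z=b+36
    for _ in range(8):
        P=ray(c,(u,v),z);s=(P[0]-x0);z=b+36-0.1875*s
    return P
x0=300
x0=ray(c,(261,325),b+36)[0]
h=(pt(214,326)+pt(308,321))/2;t=(pt(187,0)+pt(295,0))/2
print(h,t,np.linalg.norm(pt(214,326)-pt(308,321)),np.linalg.norm(pt(187,0)-pt(295,0)),'axis yaw',np.degrees(np.arctan2(*(t-h)[1::-1])))
E
```

```text
[ 301.2190037  -308.31926832  110.16120816] [ 439.61762093 -285.81061725   84.21146743] 44.30021791187583 44.74567898177569 axis yaw 9.237499440001649
```

Emit:
carry_out --commands '[{"travel":[0,0,-3],"turn":[0,0,-0.065]},{"travel":[0,0,-2.5],"turn":[0,0,0]},{"travel":[0,0,-1],"turn":[0,0,0]},{"travel":[0,0,0],"turn":[0,0,0]}]'

```text
t: 15.52
ee_pos: [329.8, -307.0, 31.5]
eef_rot: [1.0, 0.021, 0.008, 0.008]
ft_force: [-1.4, 1.0, -1.7]
finger_gap: 43.2
```

```bash
python3 -c "
from h import *
todo((323,-304,12),-88.2)"
```

```text
t 15.5 tcp [ 329.8 -307.    31.5] jaw yaw -87.7 z [ 0.016 -0.015 -1.   ] F [-1.4  1.  -1.7] gap 43.2 q6 0.7
go cm [-0.68  0.3  -1.95] turn [ 0.015  0.016 -0.01 ]
```

Emit:
carry_out --commands '[{"travel":[-0.5,0.3,-0.8],"turn":[0.015,0.016,-0.005]},{"travel":[0,0,-0.7],"turn":[0,0,0]},{"travel":[0,0,-0.3],"turn":[0,0,0]}]'

```text
t: 15.77
ee_pos: [326.9, -305.2, 17.8]
eef_rot: [1.0, 0.019, 0.002, 0.002]
ft_force: [0.1, -0.2, -0.9]
finger_gap: 43.4
```

```bash
cat >> h.py <<'E'
def rk():
    s=bot.observe();o,M=frame();print('rackframe tcp',(M.T@(s['ee_pos'][:2]-o)).round(1))
E
python3 -c "
from h import *
todo((323,-304,11),-88.2);rk()"
```

```text
t 15.8 tcp [ 326.9 -305.2   17.8] jaw yaw -87.8 z [ 0.004 -0.004 -1.   ] F [ 0.1 -0.2 -0.9] gap 43.4 q6 0.71
go cm [-0.39  0.12 -0.68] turn [ 0.004  0.004 -0.007]
rackframe tcp [-261.7   -1.3]
```

Emit:
carry_out --commands '[{"travel":[0.6,0.06,-0.4],"turn":[0,0,0]},{"travel":[1.2,0.11,-0.2],"turn":[0,0,0]},{"travel":[1.2,0.11,-0.1],"turn":[0,0,0]},{"travel":[1.2,0.11,-0.1],"turn":[0,0,0]},{"travel":[0,0,0],"turn":[0,0,0]}]'

```text
t: 16.18
ee_pos: [372.8, -303.4, 12.7]
eef_rot: [1.0, 0.018, 0.004, 0.005]
ft_force: [0.6, -0.9, -1.3]
finger_gap: 43.6
```

```bash
python3 -c "
from h import *
todo((323,-304,11),-88.2);rk()"
```

```text
t 16.2 tcp [ 372.8 -303.4   12.7] jaw yaw -87.9 z [ 0.008 -0.009 -1.   ] F [ 0.6 -0.9 -1.3] gap 43.6 q6 0.78
go cm [-4.98 -0.06 -0.17] turn [ 0.009  0.008 -0.005]
rackframe tcp [-215.8   -3.8]
```

Emit:
carry_out --commands '[{"travel":[0.8,0.3,-0.3],"turn":[0.009,0.008,0]},{"travel":[0.8,0.25,-0.1],"turn":[0,0,0]},{"travel":[0.8,0.1,-0.1],"turn":[0,0,0]},{"travel":[0.8,0.1,-0.1],"turn":[0,0,0]}]'

```text
t: 16.52
ee_pos: [405.8, -298.7, 11.8]
eef_rot: [1.0, 0.018, -0.0, 0.003]
ft_force: [-13.3, -0.8, 12.4]
finger_gap: 43.1
```

Emit:
carry_out --commands '[{"travel":[0.8,0.1,-0.1],"turn":[0,0,0]},{"travel":[0.8,0.1,-0.1],"turn":[0,0,0]}]'

```text
t: 16.68
ee_pos: [419.7, -298.3, 11.9]
eef_rot: [1.0, 0.018, -0.004, 0.004]
ft_force: [-11.5, -0.0, 11.3]
finger_gap: 43.4
```

```bash
python3 -c "
from h import *
todo((323,-304,11),-88.2);rk()"
```

```text
t 16.7 tcp [ 419.7 -298.3   11.9] jaw yaw -88.0 z [-0.007 -0.009 -1.   ] F [-11.5  -0.   11.3] gap 43.4 q6 0.86
go cm [-9.67 -0.57 -0.09] turn [ 0.009 -0.007 -0.004]
rackframe tcp [-168.7   -3.1]
```

Emit:
carry_out --commands '[{"travel":[0.8,0.1,0.1],"turn":[0,0,0]},{"travel":[0.8,0.1,0],"turn":[0,0,0]}]'

```text
t: 16.85
ee_pos: [433.5, -296.9, 12.6]
eef_rot: [1.0, 0.017, -0.007, 0.004]
ft_force: [-8.1, -0.8, 0.7]
finger_gap: 43.2
```

Emit:
carry_out --commands '[{"travel":[0.5,0.05,0],"turn":[0,0,0]}]'

```text
t: 16.93
ee_pos: [437.7, -296.6, 12.3]
eef_rot: [1.0, 0.017, -0.009, 0.004]
ft_force: [-6.8, -0.3, 2.5]
finger_gap: 43.0
```

Emit:
carry_out --commands '[{"travel":[0.5,0.05,0],"turn":[0,0,0]}]'

```text
t: 17.02
ee_pos: [441.5, -296.2, 11.9]
eef_rot: [1.0, 0.017, -0.011, 0.004]
ft_force: [-9.8, -1.5, 6.6]
finger_gap: 43.1
```

```bash
python3 -c "
from h import *
todo((323,-304,11),-88.2);rk()"
```

```text
t 17.0 tcp [ 441.5 -296.2   11.9] jaw yaw -88.1 z [-0.021 -0.008 -1.   ] F [-9.8 -1.5  6.6] gap 43.1 q6 0.9
go cm [-11.85  -0.78  -0.09] turn [ 0.008 -0.021 -0.002]
rackframe tcp [-146.8   -3.1]
```

Emit:
carry_out --commands '[{"travel":[0.4,0.05,0.05],"turn":[0,0,0]}]'

```text
t: 17.1
ee_pos: [444.4, -296.0, 12.1]
eef_rot: [1.0, 0.016, -0.012, 0.004]
ft_force: [-7.7, -0.6, 1.6]
finger_gap: 43.2
```

Emit:
carry_out --commands '[{"travel":[0.4,0.05,0.05],"turn":[0,0,0]}]'

```text
t: 17.18
ee_pos: [447.2, -295.7, 12.0]
eef_rot: [1.0, 0.016, -0.014, 0.004]
ft_force: [-8.6, -0.6, 1.7]
finger_gap: 42.8
```

Emit:
carry_out --commands '[{"travel":[0.4,0.05,0],"turn":[0,0,0]}]'

```text
t: 17.27
ee_pos: [450.0, -295.5, 11.9]
eef_rot: [1.0, 0.016, -0.016, 0.004]
ft_force: [-9.2, -1.0, 6.7]
finger_gap: 43.1
```

Emit:
carry_out --commands '[{"travel":[0.4,0.05,0.05],"turn":[0,0,0]}]'

```text
t: 17.35
ee_pos: [452.8, -295.4, 12.2]
eef_rot: [1.0, 0.015, -0.018, 0.004]
ft_force: [-6.9, 0.8, 1.2]
finger_gap: 43.3
```

Emit:
carry_out --commands '[{"travel":[0.4,0.05,0.05],"turn":[0,0,0]}]'

```text
t: 17.43
ee_pos: [454.7, -295.0, 11.9]
eef_rot: [1.0, 0.015, -0.02, 0.003]
ft_force: [-17.5, -0.9, 4.7]
finger_gap: 42.8
```

Emit:
carry_out --commands '[{"travel":[0.4,0.05,0.05],"turn":[0,0,0]}]'

```text
t: 17.52
ee_pos: [455.0, -295.0, 11.8]
eef_rot: [1.0, 0.015, -0.025, 0.003]
ft_force: [-22.1, -1.5, 11.7]
finger_gap: 43.6
```

```bash
python3 -c "
from h import *
todo((323,-304,11),-88.2);rk()"
```

```text
t 17.5 tcp [ 455.  -295.    11.8] jaw yaw -88.3 z [-0.05  -0.007 -0.999] F [-22.1  -1.5  11.7] gap 43.6 q6 0.93
go cm [-13.2   -0.9   -0.08] turn [ 0.007 -0.05   0.002]
rackframe tcp [-133.1   -3.2]
```

Emit:
carry_out --commands '[{"travel":[0.5,0.05,0.0],"turn":[0,-0.01,0]}]'

```text
t: 17.6
ee_pos: [455.3, -295.0, 11.7]
eef_rot: [1.0, 0.014, -0.026, 0.003]
ft_force: [-28.5, 1.4, 18.9]
finger_gap: 43.3
```

Emit:
carry_out --commands '[{"travel":[0.5,0.05,0.1],"turn":[0,0,0]}]'

```text
t: 17.68
ee_pos: [455.2, -295.0, 11.8]
eef_rot: [0.999, 0.013, -0.032, 0.002]
ft_force: [-20.4, -1.3, 1.1]
finger_gap: 43.1
```

Emit:
carry_out --commands '[{"travel":[0,0,0],"turn":[0,0,0]},{"travel":[0,0,0],"turn":[0,0,0]},{"travel":[0,0,0],"turn":[0,0,0]},{"travel":[0,0,0],"turn":[0,0,0]},{"travel":[0,0,2],"turn":[0,0,0]},{"travel":[0,0,3],"turn":[0,0,0]},{"travel":[-1,0,4],"turn":[0,-0.06,0]},{"travel":[-2,0,4],"turn":[0,0,0]},{"travel":[-2,0,4],"turn":[0,0,0]},{"travel":[0,0,4],"turn":[0,0,0]}]' --gripper 0.2

```text
t: 18.52
ee_pos: [400.9, -288.5, 209.9]
eef_rot: [1.0, 0.016, -0.01, -0.006]
ft_force: [0.7, -0.3, 0.4]
finger_gap: 68.2
```

```bash
python3 - <<'E'
from h import *
todo((410,-295,230),-88.2);c=cam('wrist','w4.png');s=cam('side')
print(proj(s,[(487.7,-288.7,14)]))
cv2.imwrite('pics/s4.png',cv2.resize(s['image'][200:290,235:385],None,fx=5,fy=5,interpolation=cv2.INTER_CUBIC)[:,:,::-1])
E
```

```text
t 18.5 tcp [ 400.9 -288.5  209.9] jaw yaw -88.2 z [-0.021  0.012 -1.   ] F [ 0.7 -0.3  0.4] gap 68.2 q6 0.85
go cm [ 0.91 -0.65  2.01] turn [-0.012 -0.021 -0.   ]
[[292.57512374 260.32584322]]
```

View pics/w4.png

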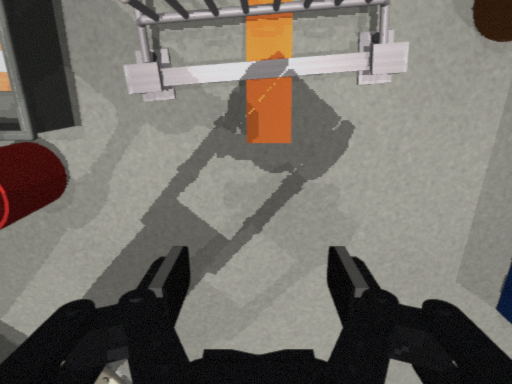

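View pics/s4.png

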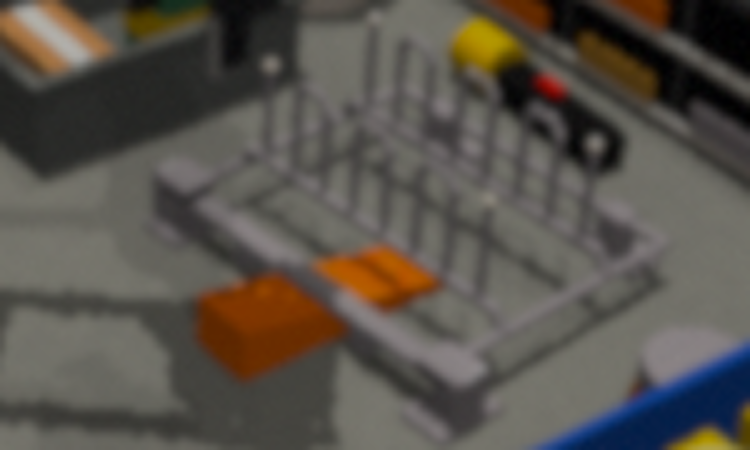

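Wedge axis is centred under the bar at (268,65), between the feet, thin end in. The side view shows the rack up on it.

```bash
python3 - <<'E'
from h import *
s=cam('side');o,M=frame()
P=[(288.6,212.6),(310,203.4),(332.4,240),(354,228.4)]
for z in(85,95,105,115,125):
    print(z,[ (M.T@(ray(s,p,z)[:2]-o)).round() for p in P])
E
```

```text
85 [array([ -8., 125.]), array([ 87., 124.]), array([ -7., -66.]), array([ 89., -64.])]
95 [array([-19., 113.]), array([ 75., 113.]), array([-18., -75.]), array([ 77., -73.])]
105 [array([-30., 102.]), array([ 62., 101.]), array([-29., -84.]), array([ 64., -82.])]
115 [array([-41.,  90.]), array([50., 89.]), array([-40., -93.]), array([ 52., -92.])]
125 [array([-52.,  78.]), array([38., 78.]), array([ -51., -102.]), array([  40., -101.])]
```

Emit:
carry_out --commands '[{"travel":[1,3,1.5],"turn":[-0.012,-0.02,-0.015]},{"travel":[1,4,0.5],"turn":[0,0,-0.015]},{"travel":[1,4,0],"turn":[0,0,0]},{"travel":[1,4,0],"turn":[0,0,0]},{"travel":[1,4,0],"turn":[0,0,0]},{"travel":[1,4,0],"turn":[0,0,0]},{"travel":[1,4,0],"turn":[0,0,0]},{"travel":[1,4,0],"turn":[0,0,0]},{"travel":[1,4,0],"turn":[0,0,0]},{"travel":[1,4,0],"turn":[0,0,0]}]'

```text
t: 19.5
ee_pos: [502.1, 102.8, 221.1]
eef_rot: [1.0, -0.005, 0.0, 0.002]
ft_force: [-0.1, 0.5, -0.6]
finger_gap: 68.4
```

```bash
python3 -c "
from h import *
todo((560,175,230),-90)"
```

```text
t 19.5 tcp [502.1 102.8 221.1] jaw yaw -90.5 z [ 0.    -0.004 -1.   ] F [-0.1  0.5 -0.6] gap 68.4 q6 1.72
go cm [5.79 7.22 0.89] turn [0.004 0.    0.009]
```

Emit:
carry_out --commands '[{"travel":[1,3.5,0.5],"turn":[0,0,0]},{"travel":[1,3.5,0.5],"turn":[0,0,0]},{"travel":[0,2,0],"turn":[0,0,0]},{"travel":[0,0,0],"turn":[0,0,0]}]' --gripper 0.55

```text
t: 19.83
ee_pos: [521.1, 207.0, 222.3]
eef_rot: [1.0, 0.001, -0.005, 0.001]
ft_force: [0.1, 0.3, 0.2]
finger_gap: 38.4
```

```bash
python3 - <<'E'
from h import *
yaw();c=cam('wrist','w5.png')
for y in(346,288,172):print(y,proj(c,[(577,y,162),(577,y,87),(502,y,87)]).round().tolist())
E
```

```text
t 19.8 tcp [521.1 207.  222.3] jaw yaw -89.9 z [-0.01  -0.003 -1.   ] F [0.1 0.3 0.2] gap 38.4 q6 1.89
346 [[43.0, 133.0], [100.0, 123.0], [112.0, 203.0]]
288 [[133.0, 133.0], [166.0, 123.0], [173.0, 203.0]]
172 [[312.0, 133.0], [298.0, 123.0], [294.0, 203.0]]
```

View pics/w5.png

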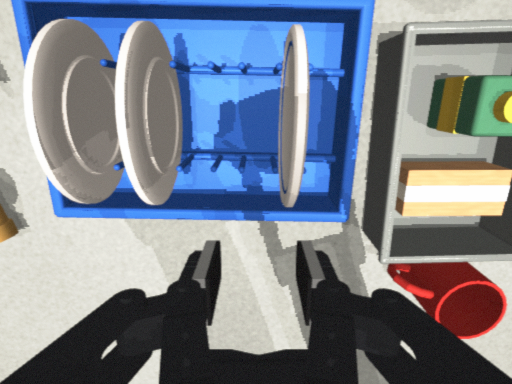

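```bash
python3 - <<'E'
from h import *
c=cam('wrist')
for u,a,b in((293,24,207),(148,20,205),(77,17,203)):print((ray(c,(u,a),87)+ray(c,(u,b),87))/2)
for u in(300,126,34):print(ray(c,(u,133),160))
print('crate',np.mean([ray(c,p,65)[:2] for p in((12,0),(374,3),(349,219),(56,216))],0))
g=c['image'][133].astype(int);print([tuple(g[u]) for u in range(272,316,2)])
E
```

```text
[576.16775699 174.37007719  87.        ]
[578.54912963 301.52090085  87.        ]
[580.58921965 363.19428921  87.        ]
[576.80752434 177.95671848 160.        ]
[576.76079893 291.59092966 160.        ]
[576.73617444 351.4766265  160.        ]
crate [576.7580595  261.08677593]
[(np.int64(46), np.int64(84), np.int64(163)), (np.int64(43), np.int64(84), np.int64(161)), (np.int64(76), np.int64(98), np.int64(154)), (np.int64(121), np.int64(123), np.int64(138)), (np.int64(110), np.int64(115), np.int64(132)), (np.int64(130), np.int64(126), np.int64(120)), (np.int64(127), np.int64(120), np.int64(112)), (np.int64(127), np.int64(120), np.int64(113)), (np.int64(122), np.int64(115), np.int64(110)), (np.int64(132), np.int64(124), np.int64(117)), (np.int64(162), np.int64(154), np.int64(147)), (np.int64(220), np.int64(210), np.int64(199)), (np.int64(251), np.int64(247), np.int64(241)), (np.int64(251), np.int64(249), np.int64(243)), (np.int64(251), np.int64(248), np.int64(243)), (np.int64(237), np.int64(230), np.int64(221)), (np.int64(152), np.int64(150), np.int64(152)), (np.int64(69), np.int64(113), np.int64(202)), (np.int64(61), np.int64(109), np.int64(202)), (np.int64(60), np.int64(108), np.int64(200)), (np.int64(60), np.int64(109), np.int64(203)), (np.int64(62), np.int64(110), np.int64(201))]
```

Plate rims seen at columns 298, 126 and 34. Plates are at x≈577 and y≈177.5, 292, 351. I'll take the right-hand one first.

Emit:
carry_out --commands '[{"travel":[2.8,-1.5,0],"turn":[0,-0.01,0]},{"travel":[2.8,-1.5,0],"turn":[0,0,0]},{"travel":[0,0,0],"turn":[0,0,0]},{"travel":[0,0,0],"turn":[0,0,0]}]'

```text
t: 20.27
ee_pos: [578.0, 169.0, 219.2]
eef_rot: [1.0, -0.001, -0.002, 0.003]
ft_force: [-0.6, 1.1, 1.0]
finger_gap: 38.1
```

```bash
python3 -c "
from h import *
todo((577,177.5,114),-90)"
```

```text
t 20.3 tcp [578.  169.  219.2] jaw yaw -90.1 z [-0.003 -0.007 -1.   ] F [-0.6  1.1  1. ] gap 38.1 q6 1.8
go cm [ -0.1    0.85 -10.52] turn [ 0.007 -0.003  0.002]
```

Emit:
carry_out --commands '[{"travel":[0,0.85,0],"turn":[0.007,-0.003,0]},{"travel":[0,0,-2.5],"turn":[0,0,0]},{"travel":[0,0,0],"turn":[0,0,0]}]'

```text
t: 20.52
ee_pos: [577.4, 175.8, 193.4]
eef_rot: [1.0, -0.003, -0.0, -0.001]
ft_force: [-1.4, 0.5, -2.7]
finger_gap: 38.6
```

```bash
python3 -c "
from h import *
todo((577,177.5,114),-90)"
```

```text
t 20.5 tcp [577.4 175.8 193.4] jaw yaw -90.4 z [-0.     0.001 -1.   ] F [-1.4  0.5 -2.7] gap 38.6 q6 1.82
go cm [-0.04  0.17 -7.94] turn [-0.001 -0.     0.006]
```

Emit:
carry_out --commands '[{"travel":[0,0.2,-2.5],"turn":[0,0,0]},{"travel":[0,0,-2.5],"turn":[0,0,0]},{"travel":[0,0,-2],"turn":[0,0,0]},{"travel":[0,0,-0.6],"turn":[0,0,0]}]'

```text
t: 20.85
ee_pos: [576.2, 179.7, 122.2]
eef_rot: [1.0, -0.003, 0.004, -0.003]
ft_force: [-0.8, -0.8, -0.1]
finger_gap: 38.5
```

Emit:
carry_out --commands '[{"travel":[0,0,0],"turn":[0,0,0]},{"travel":[0,0,0],"turn":[0,0,0]},{"travel":[0,0,0],"turn":[0,0,0]},{"travel":[0,0,0],"turn":[0,0,0]},{"travel":[0,0,0],"turn":[0,0,0]}]' --gripper 1 --grip_force 60

```text
t: 21.27
ee_pos: [575.5, 180.7, 126.2]
eef_rot: [1.0, -0.003, 0.005, -0.003]
ft_force: [0.3, -0.3, -1.5]
finger_gap: 11.6
```

```bash
python3 -c "
from h import *
todo((577,177.5,114),-90)"
```

```text
t 21.3 tcp [575.5 180.7 126.2] jaw yaw -90.3 z [ 0.01   0.006 -1.   ] F [ 0.3 -0.3 -1.5] gap 11.6 q6 1.82
go cm [ 0.15 -0.32 -1.22] turn [-0.006  0.01   0.005]
```

Emit:
carry_out --commands '[{"travel":[0,0,2],"turn":[0,0,0]},{"travel":[0,0,3],"turn":[0,0,0]},{"travel":[0,0,4],"turn":[0,0,0]},{"travel":[0,0,4],"turn":[0,0,0]},{"travel":[0,-2,0],"turn":[0,0,0]},{"travel":[0,-3,0],"turn":[0,0,0]},{"travel":[0,-3.8,0],"turn":[0,0,0.03]},{"travel":[0,-3.8,0],"turn":[0,0,0.03]},{"travel":[0,-3.8,0],"turn":[0,0,0.03]},{"travel":[0,-3.8,0],"turn":[0,0,0]}]'

```text
t: 22.1
ee_pos: [573.4, -20.4, 269.3]
eef_rot: [0.999, 0.052, 0.009, -0.005]
ft_force: [1.2, -0.3, -2.6]
finger_gap: 11.6
```

Emit:
carry_out --commands '[{"travel":[0,-3.8,0],"turn":[0,0,0]},{"travel":[0.2,-3.8,0],"turn":[0,0,0]},{"travel":[0.2,-3.8,0],"turn":[0,0,0]},{"travel":[0.2,-3.8,0],"turn":[0,0,0]},{"travel":[0.2,-3.8,0],"turn":[0,0,0]},{"travel":[0.2,-3.8,0],"turn":[0,0,0]},{"travel":[0.2,-3.0,0],"turn":[0,0,0]},{"travel":[0,-2.0,0],"turn":[0,0,0]},{"travel":[0,-1,0],"turn":[0,0,0]},{"travel":[0,0,0],"turn":[0,0,0]}]'

```text
t: 22.93
ee_pos: [581.7, -332.2, 275.3]
eef_rot: [0.999, 0.047, 0.013, -0.002]
ft_force: [0.0, 0.1, -2.9]
finger_gap: 11.2
```

```bash
python3 -c "
from h import *
todo((594.6,-357,250),-84.6);rk()"
```

```text
t 22.9 tcp [ 581.7 -332.2  275.3] jaw yaw -84.6 z [ 0.027  0.005 -1.   ] F [ 0.   0.1 -2.9] gap 11.2 q6 0.9
go cm [ 1.29 -2.48 -2.53] turn [-0.005  0.027  0.   ]
rackframe tcp [-10.6 -52.2]
```

Emit:
carry_out --commands '[{"travel":[1.3,-2.5,-1],"turn":[-0.005,0.027,0]},{"travel":[0,0,-1.5],"turn":[0,0,0]},{"travel":[0,0,0],"turn":[0,0,0]}]'

```text
t: 23.18
ee_pos: [595.9, -355.7, 244.3]
eef_rot: [0.999, 0.048, -0.004, -0.003]
ft_force: [-0.4, 0.5, -3.2]
finger_gap: 11.6
```

```bash
python3 - <<'E'
from h import *
todo((594.6,-357,240),-84.6);rk();c=cam('wrist','w6.png');o,M=frame()
for x in(-45,45):
  for y in(-91,-65,-39,-13,13,39,91):
    print(x,y,proj(c,[[*(o+M@[x,y]),117]]).round())
s=bot.observe()['ee_pos'];print('plate top',proj(c,[s+[0,0,38],s+[75,7,-37],s+[0,0,-112]]))
E
```

```text
t 23.2 tcp [ 595.9 -355.7  244.3] jaw yaw -84.5 z [-0.008  0.006 -1.   ] F [-0.4  0.5 -3.2] gap 11.6 q6 0.89
go cm [-0.13 -0.13 -0.43] turn [-0.006 -0.008 -0.001]
rackframe tcp [  1.3 -76.9]
-45 -91 [[274. 233.]]
-45 -65 [[247. 233.]]
-45 -39 [[219. 233.]]
-45 -13 [[192. 233.]]
-45 13 [[165. 233.]]
-45 39 [[138. 233.]]
-45 91 [[ 85. 232.]]
45 -91 [[275. 138.]]
45 -65 [[245. 138.]]
45 -39 [[216. 138.]]
45 -13 [[186. 138.]]
45 13 [[156. 138.]]
45 39 [[126. 138.]]
45 91 [[ 67. 138.]]
plate top [[257.5123525  304.08530431]
 [258.84342971 103.02998332]
 [259.03463632 191.9454127 ]]
```

View pics/w6.png

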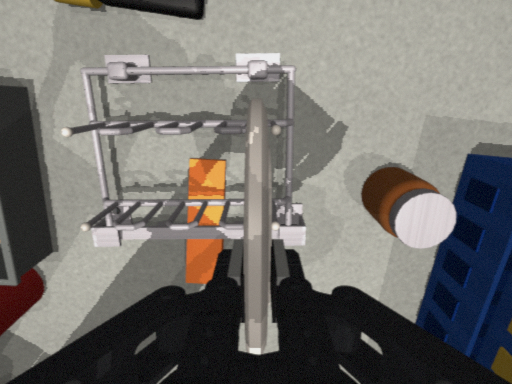

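Tine tips (276,130), (67,132), (276,227) and (84,227) agree with the prediction across the row (≤2 px). Plate needs about 2 mm more toward −y.

Emit:
carry_out --commands '[{"travel":[0.05,-0.15,-1.8],"turn":[-0.005,-0.008,0]},{"travel":[0,0,-1],"turn":[0,0,0]}]'

```text
t: 23.4
ee_pos: [597.8, -355.0, 222.0]
eef_rot: [0.999, 0.049, 0.003, 0.002]
ft_force: [-0.8, 0.8, -3.0]
finger_gap: 11.2
```

```bash
python3 -c "
from h import *
todo((596.6,-357.3,146),-84.6);rk()"
```

```text
t 23.4 tcp [ 597.8 -355.   222. ] jaw yaw -84.4 z [ 0.007 -0.003 -1.   ] F [-0.8  0.8 -3. ] gap 11.2 q6 0.89
go cm [-0.12 -0.23 -7.6 ] turn [ 0.003  0.007 -0.004]
rackframe tcp [  3.3 -76.4]
```

Emit:
carry_out --commands '[{"travel":[-0.1,-0.25,-1],"turn":[0.003,0.007,0]},{"travel":[0,-0.05,-1.5],"turn":[0,0,0]}]'

```text
t: 23.57
ee_pos: [597.5, -355.9, 202.3]
eef_rot: [0.999, 0.05, 0.003, 0.002]
ft_force: [-0.0, 0.1, -2.8]
finger_gap: 11.3
```

```bash
python3 -c "
from h import *
todo((596.6,-357.3,146),-84.6);rk()"
```

```text
t 23.6 tcp [ 597.5 -355.9  202.3] jaw yaw -84.2 z [ 0.006 -0.003 -1.   ] F [-0.   0.1 -2.8] gap 11.3 q6 0.88
go cm [-0.09 -0.14 -5.63] turn [ 0.004  0.006 -0.007]
rackframe tcp [  3.  -77.3]
```

Emit:
carry_out --commands '[{"travel":[-0.1,-0.2,-1.5],"turn":[0.003,0.006,-0.006]},{"travel":[0,-0.05,-1.5],"turn":[0,0,0]},{"travel":[0,0,-1],"turn":[0,0,0]}]'

```text
t: 23.82
ee_pos: [596.7, -356.8, 164.4]
eef_rot: [0.999, 0.048, 0.002, 0.002]
ft_force: [0.0, -0.1, -2.6]
finger_gap: 11.3
```

```bash
python3 -c "
from h import *
todo((596.6,-357.3,146),-84.6);rk()"
```

```text
t 23.8 tcp [ 596.7 -356.8  164.4] jaw yaw -84.5 z [ 0.004 -0.003 -1.   ] F [ 0.  -0.1 -2.6] gap 11.3 q6 0.89
go cm [-0.01 -0.05 -1.84] turn [ 0.003  0.004 -0.002]
rackframe tcp [  2.1 -78.1]
```

Excellent. Now I'll lower until it touches.

Emit:
carry_out --commands '[{"travel":[0,0,-0.8],"turn":[0,0,0]},{"travel":[0,0,-0.5],"turn":[0,0,0]}]'

```text
t: 23.98
ee_pos: [596.3, -356.1, 150.1]
eef_rot: [0.999, 0.048, 0.001, 0.001]
ft_force: [-0.0, -0.0, -2.7]
finger_gap: 11.2
```

Emit:
carry_out --commands '[{"travel":[0,0,-0.5],"turn":[0,0,0]}]'

```text
t: 24.07
ee_pos: [597.2, -356.3, 147.2]
eef_rot: [0.999, 0.048, 0.003, 0.002]
ft_force: [3.1, -0.1, 3.5]
finger_gap: 11.8
```

Emit:
carry_out --commands '[{"travel":[0,0,-0.4],"turn":[0,0,0]}]'

```text
t: 24.15
ee_pos: [598.5, -356.4, 146.5]
eef_rot: [0.999, 0.049, 0.006, 0.003]
ft_force: [-3.7, 2.7, 11.2]
finger_gap: 11.0
```

Emit:
carry_out --commands '[{"travel":[0,0,0],"turn":[0,0,0]},{"travel":[0,0,0],"turn":[0,0,0]},{"travel":[0,0,0],"turn":[0,0,0]},{"travel":[0,0,1.5],"turn":[0,0,0]},{"travel":[0,0,3],"turn":[0,0,0]},{"travel":[0,0,4],"turn":[0,0,0]},{"travel":[0,2,3],"turn":[0,0,0]},{"travel":[0,4,0],"turn":[0,0,-0.03]},{"travel":[0,4,0],"turn":[0,0,-0.03]},{"travel":[0,4,0],"turn":[0,0,-0.03]}]' --gripper 0.55

```text
t: 24.98
ee_pos: [596.2, -221.4, 268.7]
eef_rot: [1.0, -0.005, 0.007, 0.006]
ft_force: [-0.1, -0.0, 0.7]
finger_gap: 38.3
```

Emit:
carry_out --commands '[{"travel":[0,4,0],"turn":[0,0,0]},{"travel":[0,4,0],"turn":[0,0,0]},{"travel":[0,4,0],"turn":[0,0,0]},{"travel":[0,4,0],"turn":[0,0,0]},{"travel":[0,4,0],"turn":[0,0,0]},{"travel":[0,4,0],"turn":[0,0,0]},{"travel":[0,4,0],"turn":[0,0,0]},{"travel":[0,4,0],"turn":[0,0,0]},{"travel":[0,4,0],"turn":[0,0,0]},{"travel":[0,4,0],"turn":[0,0,0]}]'

```text
t: 25.82
ee_pos: [593.0, 194.7, 275.4]
eef_rot: [1.0, -0.008, 0.013, 0.007]
ft_force: [0.7, 0.2, -0.3]
finger_gap: 38.1
```

```bash
python3 - <<'E'
from h import *
todo((577,292,114),-90)
s=cam('side')
cv2.imwrite('pics/s5.png',cv2.resize(s['image'][175:295,225:385],None,fx=4.8,fy=4.8,interpolation=cv2.INTER_CUBIC)[:,:,::-1])
E
```

```text
t 25.8 tcp [593.  194.7 275.4] jaw yaw -91.0 z [ 0.027 -0.014 -1.   ] F [ 0.7  0.2 -0.3] gap 38.1 q6 1.85
go cm [ -1.6    9.73 -16.14] turn [0.013 0.027 0.017]
```

View pics/s5.png

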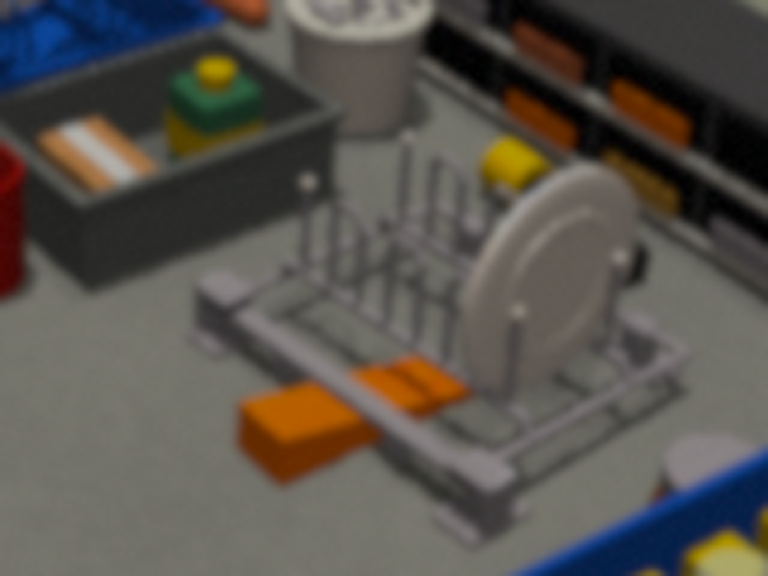

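The plate stands in the end slot (550,280) and the wedge is in place. On to plate 2.

Emit:
carry_out --commands '[{"travel":[-0.8,3.5,-2],"turn":[0.013,0.027,0.017]},{"travel":[-0.8,3.5,-2],"turn":[0,0,0]},{"travel":[0,2.5,-1],"turn":[0,0,0]},{"travel":[0,0,0],"turn":[0,0,0]}]'

```text
t: 26.2
ee_pos: [576.2, 297.4, 228.5]
eef_rot: [1.0, 0.007, 0.001, -0.003]
ft_force: [-0.7, 0.1, -0.7]
finger_gap: 38.7
```

```bash
python3 -c "
from h import *
todo((577,292,118),-90)"
```

```text
t 26.2 tcp [576.2 297.4 228.5] jaw yaw -89.2 z [ 0.002  0.007 -1.   ] F [-0.7  0.1 -0.7] gap 38.7 q6 1.98
go cm [  0.08  -0.54 -11.05] turn [-0.007  0.002 -0.013]
```

Emit:
carry_out --commands '[{"travel":[0.1,-0.5,-2],"turn":[-0.007,0.002,-0.013]},{"travel":[0,0,-2],"turn":[0,0,0]},{"travel":[0,0,0],"turn":[0,0,0]}]'

```text
t: 26.45
ee_pos: [577.2, 293.4, 188.4]
eef_rot: [1.0, 0.002, 0.001, 0.0]
ft_force: [-0.1, 0.2, -1.2]
finger_gap: 38.3
```

```bash
python3 -c "
from h import *
todo((577,292,118),-90)"
```

```text
t 26.4 tcp [577.2 293.4 188.4] jaw yaw -89.8 z [ 0.002 -0.001 -1.   ] F [-0.1  0.2 -1.2] gap 38.3 q6 1.99
go cm [-0.02 -0.14 -7.04] turn [ 0.001  0.002 -0.004]
```

Emit:
carry_out --commands '[{"travel":[0,-0.15,-2.5],"turn":[0,0,0]},{"travel":[0,0,-2.5],"turn":[0,0,0]},{"travel":[0,0,-1.7],"turn":[0,0,0]},{"travel":[0,0,-0.4],"turn":[0,0,0]}]'

```text
t: 26.78
ee_pos: [579.7, 289.2, 122.3]
eef_rot: [1.0, 0.001, 0.005, -0.001]
ft_force: [0.1, -0.4, -0.5]
finger_gap: 38.5
```

Emit:
carry_out --commands '[{"travel":[0,0,0],"turn":[0,0,0]},{"travel":[0,0,0],"turn":[0,0,0]},{"travel":[0,0,0],"turn":[0,0,0]},{"travel":[0,0,0],"turn":[0,0,0]},{"travel":[0,0,0],"turn":[0,0,0]}]' --gripper 1

```text
t: 27.2
ee_pos: [581.4, 288.7, 127.5]
eef_rot: [1.0, -0.0, 0.007, -0.002]
ft_force: [0.3, 0.7, -1.6]
finger_gap: 11.2
```

```bash
python3 -c "
from h import *
todo((577,292,118),-90)"
```

```text
t 27.2 tcp [581.4 288.7 127.5] jaw yaw -90.0 z [ 0.013  0.004 -1.   ] F [ 0.3  0.7 -1.6] gap 11.2 q6 1.98
go cm [-0.44  0.33 -0.95] turn [-0.004  0.013  0.   ]
```

Emit:
carry_out --commands '[{"travel":[0,0,2],"turn":[-0.004,0.013,0]},{"travel":[0,0,3],"turn":[0,0,0]},{"travel":[0,0,4],"turn":[0,0,0]},{"travel":[0,0,3.5],"turn":[0,0,0]},{"travel":[0,-2,0],"turn":[0,0,0]},{"travel":[0,-3,0],"turn":[0,0,0]},{"travel":[0,-3.8,0],"turn":[0,0,0.03]},{"travel":[0,-3.8,0],"turn":[0,0,0.03]},{"travel":[0,-3.8,0],"turn":[0,0,0.03]},{"travel":[0,-3.8,0],"turn":[0,0,0]}]'

```text
t: 28.03
ee_pos: [578.3, 87.0, 263.5]
eef_rot: [0.999, 0.054, 0.003, -0.0]
ft_force: [0.4, 0.2, -1.7]
finger_gap: 11.2
```

Emit:
carry_out --commands '[{"travel":[0,-3.8,0],"turn":[0,0,0]},{"travel":[0,-3.8,0],"turn":[0,0,0]},{"travel":[0,-3.8,0],"turn":[0,0,0]},{"travel":[0,-3.8,0],"turn":[0,0,0]},{"travel":[0,-3.8,0],"turn":[0,0,0]},{"travel":[0,-3,0],"turn":[0,0,0]},{"travel":[0,-2,0],"turn":[0,0,0]},{"travel":[0,-1,0],"turn":[0,0,0]},{"travel":[0,0,0],"turn":[0,0,0]}]'

```text
t: 28.78
ee_pos: [573.9, -185.6, 271.3]
eef_rot: [0.999, 0.049, 0.007, 0.005]
ft_force: [-0.1, 0.3, -2.8]
finger_gap: 11.2
```

```bash
python3 -c "
from h import *
todo((584,-202,240),-84.6);rk()"
```

```text
t 28.8 tcp [ 573.9 -185.6  271.3] jaw yaw -84.3 z [ 0.015 -0.009 -1.   ] F [-0.1  0.3 -2.8] gap 11.2 q6 1.1
go cm [ 1.01 -1.64 -3.13] turn [ 0.009  0.015 -0.004]
rackframe tcp [-4.5 94.5]
```

Emit:
carry_out --commands '[{"travel":[1.0,-1.6,-1],"turn":[0.009,0.015,-0.004]},{"travel":[0,0,-2],"turn":[0,0,0]},{"travel":[0,0,0],"turn":[0,0,0]}]'

```text
t: 29.03
ee_pos: [585.0, -200.0, 242.6]
eef_rot: [0.999, 0.048, 0.001, -0.0]
ft_force: [0.2, 0.7, -3.8]
finger_gap: 11.2
```

```bash
python3 - <<'E'
from h import *
todo((584,-202,147),-84.6);rk();c=cam('wrist','w7.png');o,M=frame()
for x,y in((-45,90),(-45,65),(45,90),(45,65)):print(x,y,proj(c,[[*(o+M@[x,y]),117]]).round())
s=bot.observe()['ee_pos'];print('plate',proj(c,[s+[0,0,38],s+[0,0,-112]]))
E
```

```text
t 29.0 tcp [ 585.  -200.   242.6] jaw yaw -84.5 z [ 0.002  0.001 -1.   ] F [ 0.2  0.7 -3.8] gap 11.2 q6 1.09
go cm [-0.1  -0.2  -9.56] turn [-0.001  0.002 -0.001]
rackframe tcp [ 5.1 79.1]
-45 90 [[247. 239.]]
-45 65 [[273. 239.]]
45 90 [[246. 144.]]
45 65 [[274. 144.]]
plate [[258.30173436 304.84203498]
 [258.24907473 193.23212061]]
```

View pics/w7.png

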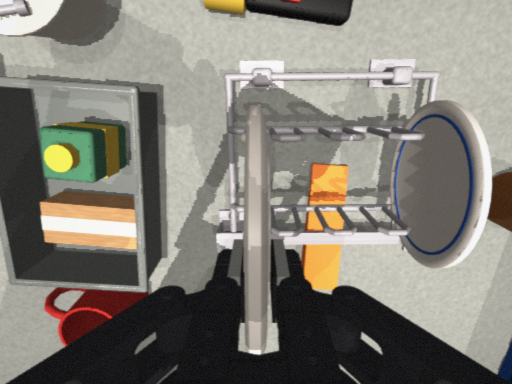

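The plate sits between the tines seen at columns ~243 and ~274, centred, and the tin and carton are in the tote. Descending.

Emit:
carry_out --commands '[{"travel":[-0.1,-0.15,-2],"turn":[0,0,0]},{"travel":[0,0,-1.2],"turn":[0,0,0]}]'

```text
t: 29.25
ee_pos: [585.8, -199.5, 217.9]
eef_rot: [0.999, 0.049, 0.006, 0.002]
ft_force: [0.0, 0.3, -3.3]
finger_gap: 11.6
```

```bash
python3 -c "
from h import *
todo((584,-202,147),-84.6);rk()"
```

```text
t 29.2 tcp [ 585.8 -199.5  217.9] jaw yaw -84.3 z [ 0.012 -0.003 -1.   ] F [ 0.   0.3 -3.3] gap 11.6 q6 1.09
go cm [-0.18 -0.25 -7.09] turn [ 0.003  0.012 -0.005]
rackframe tcp [ 6.  79.5]
```

Emit:
carry_out --commands '[{"travel":[-0.2,-0.25,-1.5],"turn":[0.003,0.012,-0.005]},{"travel":[-0.1,-0.05,-1.2],"turn":[0,0,0]}]'

```text
t: 29.42
ee_pos: [583.5, -200.7, 192.5]
eef_rot: [0.999, 0.048, 0.001, 0.001]
ft_force: [-0.3, -0.4, -3.2]
finger_gap: 11.6
```

```bash
python3 -c "
from h import *
todo((584,-202,147),-84.6);rk()"
```

```text
t 29.4 tcp [ 583.5 -200.7  192.5] jaw yaw -84.5 z [ 0.003 -0.001 -1.   ] F [-0.3 -0.4 -3.2] gap 11.6 q6 1.09
go cm [ 0.05 -0.13 -4.55] turn [ 0.001  0.003 -0.002]
rackframe tcp [ 3.6 78.6]
```

Emit:
carry_out --commands '[{"travel":[0,-0.15,-1.5],"turn":[0,0,0]},{"travel":[0,-0.05,-1.2],"turn":[0,0,0]},{"travel":[0,0,-0.8],"turn":[0,0,0]}]'

```text
t: 29.67
ee_pos: [583.4, -201.3, 155.6]
eef_rot: [0.999, 0.049, 0.002, 0.001]
ft_force: [0.4, 0.4, -1.9]
finger_gap: 11.7
```

Emit:
carry_out --commands '[{"travel":[0,0,-0.6],"turn":[0,0,0]},{"travel":[0,0,-0.4],"turn":[0,0,0]}]'

```text
t: 29.83
ee_pos: [585.3, -201.0, 147.6]
eef_rot: [0.999, 0.049, 0.005, 0.001]
ft_force: [4.4, 2.3, 22.0]
finger_gap: 11.6
```

Emit:
carry_out --commands '[{"travel":[0,0,-0.4],"turn":[0,0,0]}]'

```text
t: 29.92
ee_pos: [586.0, -200.9, 147.6]
eef_rot: [0.999, 0.049, 0.007, 0.002]
ft_force: [-9.6, 2.2, 17.6]
finger_gap: 11.5
```

Emit:
carry_out --commands '[{"travel":[0,0,0.1],"turn":[0,0,0]},{"travel":[0,0,0],"turn":[0,0,0]},{"travel":[0,0,0],"turn":[0,0,0]},{"travel":[0,0,1.5],"turn":[0,0,0]},{"travel":[0,0,3],"turn":[0,0,0]},{"travel":[0,0,4],"turn":[0,0,0]},{"travel":[0,2,3],"turn":[0,0,0]},{"travel":[0,4,0],"turn":[0,0,-0.03]},{"travel":[0,4,0],"turn":[0,0,-0.03]},{"travel":[0,4,0],"turn":[0,0,-0.03]}]' --gripper 0.55

```text
t: 30.75
ee_pos: [585.2, -64.7, 269.9]
eef_rot: [1.0, -0.004, 0.009, 0.004]
ft_force: [0.5, 0.1, -0.2]
finger_gap: 38.2
```

Emit:
carry_out --commands '[{"travel":[0,4,0],"turn":[0,0,0]},{"travel":[0,4,0],"turn":[0,0,0]},{"travel":[0,4,0],"turn":[0,0,0]},{"travel":[0,4,0],"turn":[0,0,0]},{"travel":[0,4,0],"turn":[0,0,0]},{"travel":[0,4,0],"turn":[0,0,0]},{"travel":[0,4,0],"turn":[0,0,0]},{"travel":[0,4,0],"turn":[0,0,0]},{"travel":[0,3,0],"turn":[0,0,0]},{"travel":[0,1,0],"turn":[0,0,0]}]'

```text
t: 31.58
ee_pos: [581.9, 316.4, 270.6]
eef_rot: [1.0, -0.004, 0.012, 0.003]
ft_force: [0.5, -0.9, -0.2]
finger_gap: 38.3
```

```bash
python3 -c "
from h import *
todo((577,351,118),-90)"
```

```text
t 31.6 tcp [581.9 316.4 270.6] jaw yaw -90.4 z [ 0.024 -0.006 -1.   ] F [ 0.5 -0.9 -0.2] gap 38.3 q6 2.03
go cm [ -0.49   3.46 -15.26] turn [0.006 0.024 0.007]
```

Emit:
carry_out --commands '[{"travel":[-0.4,3.4,-2],"turn":[0.006,0.024,0.007]},{"travel":[0,0,-3],"turn":[0,0,0]},{"travel":[0,0,-2.5],"turn":[0,0,0]},{"travel":[0,0,0],"turn":[0,0,0]}]'

```text
t: 31.92
ee_pos: [577.8, 353.9, 194.2]
eef_rot: [1.0, 0.003, 0.001, -0.001]
ft_force: [-0.8, 0.1, -1.7]
finger_gap: 38.6
```

```bash
python3 -c "
from h import *
todo((577,351,118),-90)"
```

```text
t 31.9 tcp [577.8 353.9 194.2] jaw yaw -89.7 z [ 0.001  0.002 -1.   ] F [-0.8  0.1 -1.7] gap 38.6 q6 2.06
go cm [-0.08 -0.29 -7.62] turn [-0.002  0.001 -0.006]
```

Emit:
carry_out --commands '[{"travel":[-0.2,-0.25,-2.5],"turn":[0,0,0]},{"travel":[-0.1,0,-2.5],"turn":[0,0,0]},{"travel":[-0.1,0,-2],"turn":[0,0,0]},{"travel":[0,0,-0.6],"turn":[0,0,0]}]'

```text
t: 32.25
ee_pos: [575.6, 349.2, 121.3]
eef_rot: [1.0, 0.002, 0.003, -0.002]
ft_force: [0.4, -1.0, -0.4]
finger_gap: 38.9
```

Emit:
carry_out --commands '[{"travel":[0,0,0],"turn":[0,0,0]},{"travel":[0,0,0],"turn":[0,0,0]},{"travel":[0,0,0],"turn":[0,0,0]},{"travel":[0,0,0],"turn":[0,0,0]},{"travel":[0,0,0],"turn":[0,0,0]}]' --gripper 1

```text
t: 32.67
ee_pos: [577.8, 347.6, 126.6]
eef_rot: [1.0, 0.0, 0.005, -0.002]
ft_force: [0.2, 0.8, -3.2]
finger_gap: 11.5
```

```bash
python3 -c "
from h import *
todo((577,351,118),-90)"
```

```text
t 32.7 tcp [577.8 347.6 126.6] jaw yaw -90.0 z [ 0.01   0.004 -1.   ] F [ 0.2  0.8 -3.2] gap 11.5 q6 2.06
go cm [-0.08  0.34 -0.86] turn [-0.004  0.01  -0.001]
```

Emit:
carry_out --commands '[{"travel":[0,0,2],"turn":[-0.004,0.01,0]},{"travel":[0,0,3],"turn":[0,0,0]},{"travel":[0,0,4],"turn":[0,0,0]},{"travel":[0,0,4],"turn":[0,0,0]},{"travel":[0,0,4],"turn":[0,0,0]},{"travel":[0,-2,2.5],"turn":[0,0,0]},{"travel":[0,-3,0],"turn":[0,0,0]},{"travel":[0,-3.8,0],"turn":[0,0,0.03]},{"travel":[0,-3.8,0],"turn":[0,0,0.03]},{"travel":[0,-3.8,0],"turn":[0,0,0.03]}]'

```text
t: 33.5
ee_pos: [572.5, 186.4, 334.1]
eef_rot: [0.999, 0.054, 0.003, -0.003]
ft_force: [0.9, 0.4, -2.0]
finger_gap: 11.2
```

Emit:
carry_out --commands '[{"travel":[0,-3.8,0],"turn":[0,0,0]},{"travel":[0,-3.8,0],"turn":[0,0,0]},{"travel":[0,-3.8,0],"turn":[0,0,0]},{"travel":[0,-3.8,0],"turn":[0,0,0]},{"travel":[0,-3.8,0],"turn":[0,0,0]},{"travel":[0,-3.0,0],"turn":[0,0,0]},{"travel":[0,-2,0],"turn":[0,0,0]},{"travel":[0,0,0],"turn":[0,0,0]}]'

```text
t: 34.17
ee_pos: [569.1, -72.0, 343.4]
eef_rot: [0.999, 0.052, 0.01, -0.0]
ft_force: [0.0, 1.2, -1.6]
finger_gap: 11.2
```

```bash
python3 -c "
from h import *
todo((591,-305,325),-84.6);rk()"
```

```text
t 34.2 tcp [569.1 -72.  343.4] jaw yaw -84.1 z [ 0.019  0.002 -1.   ] F [ 0.   1.2 -1.6] gap 11.2 q6 1.28
go cm [  2.19 -23.3   -1.84] turn [-0.002  0.019 -0.009]
rackframe tcp [  1.4 208.1]
```

Emit:
carry_out --commands '[{"travel":[0.6,-3,0],"turn":[-0.002,0.019,-0.008]},{"travel":[0.6,-3.8,0],"turn":[0,0,0]},{"travel":[0.6,-3.8,0],"turn":[0,0,0]},{"travel":[0.3,-3.8,0],"turn":[0,0,0]},{"travel":[0.2,-3.8,0],"turn":[0,0,0]},{"travel":[0,-2.5,0],"turn":[0,0,0]},{"travel":[0,-1,0],"turn":[0,0,0]},{"travel":[0,0,0],"turn":[0,0,0]}]'

```text
t: 34.83
ee_pos: [592.2, -295.4, 349.0]
eef_rot: [0.999, 0.05, 0.004, 0.0]
ft_force: [0.3, 1.1, -3.1]
finger_gap: 11.0
```

```bash
python3 -c "
from h import *
todo((591,-305,245),-84.6);rk()"
```

```text
t 34.8 tcp [ 592.2 -295.4  349. ] jaw yaw -84.3 z [ 0.008 -0.    -1.   ] F [ 0.3  1.1 -3.1] gap 11.0 q6 0.96
go cm [ -0.12  -0.96 -10.4 ] turn [ 0.     0.008 -0.005]
rackframe tcp [  3.4 -16.5]
```

Emit:
carry_out --commands '[{"travel":[-0.1,-0.95,-2],"turn":[0,0.008,-0.005]},{"travel":[0,0,-3],"turn":[0,0,0]},{"travel":[0,0,-3],"turn":[0,0,0]},{"travel":[0,0,-1.5],"turn":[0,0,0]},{"travel":[0,0,0],"turn":[0,0,0]}]'

```text
t: 35.25
ee_pos: [593.1, -298.0, 256.1]
eef_rot: [0.999, 0.05, 0.004, 0.001]
ft_force: [0.4, 0.7, -2.1]
finger_gap: 11.2
```

```bash
python3 -c "
from h import *
todo((591,-305,147),-84.6);rk()"
```

```text
t 35.2 tcp [ 593.1 -298.   256.1] jaw yaw -84.3 z [ 0.009 -0.002 -1.   ] F [ 0.4  0.7 -2.1] gap 11.2 q6 0.95
go cm [ -0.21  -0.7  -10.91] turn [ 0.002  0.009 -0.005]
rackframe tcp [  4.  -19.2]
```

Emit:
carry_out --commands '[{"travel":[-0.2,-0.75,-0.5],"turn":[0.002,0.009,-0.005]},{"travel":[0,0,-0.8],"turn":[0,0,0]},{"travel":[0,0,0],"turn":[0,0,0]}]'

```text
t: 35.5
ee_pos: [592.2, -302.2, 245.3]
eef_rot: [0.999, 0.049, 0.001, -0.0]
ft_force: [0.3, -0.1, -2.5]
finger_gap: 11.0
```

```bash
python3 - <<'E'
from h import *
todo((591,-305.2,147),-84.6);rk();c=cam('wrist','w8.png')
s=bot.observe()['ee_pos'];print('plate',proj(c,[s+[0,0,38],s+[0,0,-112]]))
E
```

```text
t 35.5 tcp [ 592.2 -302.2  245.3] jaw yaw -84.3 z [ 0.001  0.    -1.   ] F [ 0.3 -0.1 -2.5] gap 11.0 q6 0.95
go cm [-0.12 -0.3  -9.83] turn [-0.     0.001 -0.004]
rackframe tcp [  2.7 -23.2]
plate [[258.68956178 303.87004175]
 [258.33580612 193.08245852]]
```

View pics/w8.png

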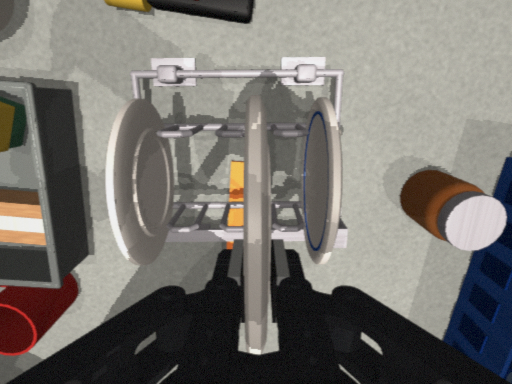

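Both placed plates stand (columns ~110 and ~335); the held plate at column 257 needs about 3 mm more −y.

Emit:
carry_out --commands '[{"travel":[0,-0.4,-1.5],"turn":[0,0,-0.004]},{"travel":[0,0,-1],"turn":[0,0,0]}]'

```text
t: 35.72
ee_pos: [593.8, -306.8, 226.9]
eef_rot: [0.999, 0.047, 0.005, 0.003]
ft_force: [-0.2, -0.0, -3.5]
finger_gap: 11.0
```

```bash
python3 -c "
from h import *
todo((591,-305.2,147),-84.6);rk()"
```

```text
t 35.7 tcp [ 593.8 -306.8  226.9] jaw yaw -84.6 z [ 0.011 -0.005 -1.   ] F [-0.2 -0.  -3.5] gap 11.0 q6 0.95
go cm [-0.28  0.16 -7.99] turn [ 0.005  0.011 -0.001]
rackframe tcp [  3.9 -28. ]
```

Emit:
carry_out --commands '[{"travel":[-0.2,0.1,-1.2],"turn":[0.005,0.011,0]},{"travel":[0,0,-1.2],"turn":[0,0,0]}]'

```text
t: 35.88
ee_pos: [592.5, -305.9, 204.6]
eef_rot: [0.999, 0.047, 0.002, 0.001]
ft_force: [-0.5, 0.6, -3.0]
finger_gap: 11.4
```

```bash
python3 -c "
from h import *
todo((591,-305.2,147),-84.6);rk()"
```

```text
t 35.9 tcp [ 592.5 -305.9  204.6] jaw yaw -84.6 z [ 0.003 -0.002 -1.   ] F [-0.5  0.6 -3. ] gap 11.4 q6 0.95
go cm [-0.15  0.07 -5.76] turn [ 0.002  0.003 -0.001]
rackframe tcp [  2.7 -27. ]
```

Emit:
carry_out --commands '[{"travel":[-0.1,0.05,-1.5],"turn":[0,0,0]},{"travel":[0,0,-1.5],"turn":[0,0,0]},{"travel":[0,0,-1],"turn":[0,0,0]},{"travel":[0,0,-0.8],"turn":[0,0,0]}]'

```text
t: 36.22
ee_pos: [591.3, -304.8, 152.6]
eef_rot: [0.999, 0.048, 0.001, 0.001]
ft_force: [0.1, -0.4, -1.4]
finger_gap: 11.2
```

Emit:
carry_out --commands '[{"travel":[0,0,-0.5],"turn":[0,0,0]}]'

```text
t: 36.3
ee_pos: [591.1, -304.5, 146.0]
eef_rot: [0.999, 0.048, 0.001, 0.0]
ft_force: [8.0, 2.1, 29.1]
finger_gap: 11.4
```

Emit:
carry_out --commands '[{"travel":[0,0,-0.4],"turn":[0,0,0]}]'

```text
t: 36.38
ee_pos: [591.7, -304.7, 145.9]
eef_rot: [0.999, 0.048, 0.003, 0.002]
ft_force: [-7.5, 4.1, 29.6]
finger_gap: 11.1
```

```bash
python3 -c "
from h import *
todo((591,-305.2,147),-84.6);rk()"
```

```text
t 36.4 tcp [ 591.7 -304.7  145.9] jaw yaw -84.5 z [ 0.006 -0.003 -1.   ] F [-7.5  4.1 29.6] gap 11.1 q6 0.95
go cm [-0.07 -0.05  0.11] turn [ 0.003  0.006 -0.001]
rackframe tcp [  2.  -25.7]
```

Seated; I'll release and clear off towards the robot side, out of the cameras' way.

Emit:
carry_out --commands '[{"travel":[0,0,0.2],"turn":[0,0,0]},{"travel":[0,0,0],"turn":[0,0,0]},{"travel":[0,0,0],"turn":[0,0,0]},{"travel":[0,0,0],"turn":[0,0,0]},{"travel":[0,0,1.5],"turn":[0,0,0]},{"travel":[0,0,3],"turn":[0,0,0]},{"travel":[0,0,4],"turn":[0,0,0]},{"travel":[0,0,4],"turn":[0,0,0]},{"travel":[-4,0,0],"turn":[0,0,0]},{"travel":[-4,0,0],"turn":[0,0,0]}]' --gripper 0.55

```text
t: 37.22
ee_pos: [519.0, -306.4, 275.9]
eef_rot: [0.999, 0.05, 0.004, 0.002]
ft_force: [-0.8, -0.0, -0.7]
finger_gap: 38.4
```

Emit:
carry_out --commands '[{"travel":[-4,0,0],"turn":[0,0,0]},{"travel":[-4,0,0],"turn":[0,0,0]},{"travel":[-3,0,0],"turn":[0,0,0]},{"travel":[0,0,0],"turn":[0,0,0]},{"travel":[0,0,0],"turn":[0,0,0]}]'

```text
t: 37.63
ee_pos: [401.4, -307.6, 279.4]
eef_rot: [0.999, 0.049, 0.006, 0.005]
ft_force: [0.2, 0.3, -0.2]
finger_gap: 38.6
```

```bash
python3 - <<'E'
from h import *
yaw();c=cam('wrist','w9.png');s=cam('side');o,M=frame()
a=cv2.resize(s['image'][175:295,225:385],None,fx=4.8,fy=4.8,interpolation=cv2.INTER_CUBIC)
cv2.imwrite('pics/s6.png',a[:,:,::-1])
P=[[*(o+M@[x,0]),z] for x,z in((-155,33),(-100,24))];print(proj(c,P).round())
E
```

```text
t 37.6 tcp [ 401.4 -307.6  279.4] jaw yaw -84.4 z [ 0.013 -0.01  -1.   ] F [ 0.2  0.3 -0.2] gap 38.6 q6 0.75
[[247. 138.]
 [247.  92.]]
```

View pics/w9.png

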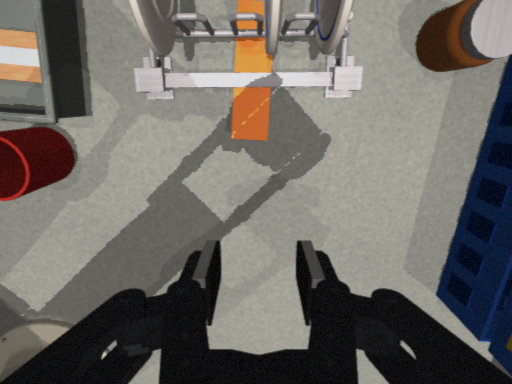

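View pics/s6.png

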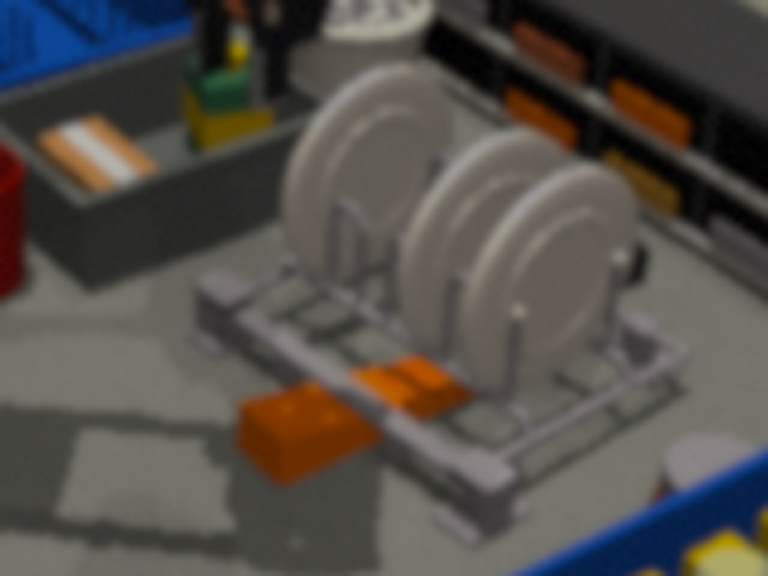

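Emit:
carry_out --commands '[{"travel":[-0.8,0.8,-4],"turn":[0.01,0.013,0]},{"travel":[0,0,-4],"turn":[0,0,0]},{"travel":[0,0,-4],"turn":[0,0,0]},{"travel":[0,0,-4],"turn":[0,0,0]},{"travel":[0,0,-3],"turn":[0,0,0]},{"travel":[0,0,0],"turn":[0,0,0]}]' --gripper 1

```text
t: 38.23
ee_pos: [399.9, -298.0, 84.2]
eef_rot: [0.999, 0.052, 0.003, 0.001]
ft_force: [-1.4, 1.0, -1.6]
finger_gap: -0.0
```

```bash
python3 - <<'E'
from h import *
todo((398,-298,16),-84.6)
a=cam('top');hsv=cv2.cvtColor(a['image'],cv2.COLOR_RGB2HSV)
for n,lo,hi,z in(('tin',(40,80,30),(85,255,255),85),('carton',(5,50,60),(25,220,255),45)):
    m=cv2.inRange(hsv,lo,hi);ys,xs=np.nonzero(m[170:248,238:288]);print(n,len(xs),ray(a,(xs.mean()+238,ys.mean()+170),z))
E
```

```text
t 38.2 tcp [ 399.9 -298.    84.2] jaw yaw -84.0 z [ 0.006 -0.003 -1.   ] F [-1.4  1.  -1.6] gap -0.0 q6 0.76
go cm [-0.19 -0.   -6.82] turn [ 0.003  0.006 -0.01 ]
tin 148 [613.21871021   8.13733168  85.        ]
carton 325 [502.48044827  -5.29353709  45.        ]
```

Emit:
carry_out --commands '[{"travel":[-0.2,0,-3.5],"turn":[0.003,0.006,-0.01]},{"travel":[0,0,-2],"turn":[0,0,0]},{"travel":[0,0,-1],"turn":[0,0,0]},{"travel":[0.3,0,0],"turn":[0,0,0]}]'

```text
t: 38.62
ee_pos: [408.1, -301.6, 29.8]
eef_rot: [0.999, 0.049, 0.005, 0.005]
ft_force: [-0.7, 0.2, 0.2]
finger_gap: -0.3
```

```bash
python3 -c "
from h import *
todo((422,-297,16),-84.6)"
```

```text
t 38.6 tcp [ 408.1 -301.6   29.8] jaw yaw -84.4 z [ 0.011 -0.009 -1.   ] F [-0.7  0.2  0.2] gap -0.3 q6 0.77
go cm [ 1.39  0.46 -1.38] turn [ 0.009  0.011 -0.003]
```

Emit:
carry_out --commands '[{"travel":[-0.3,0.4,-1],"turn":[0.009,0.011,0]},{"travel":[0,0.1,-0.5],"turn":[0,0,0]},{"travel":[0.4,0,0],"turn":[0,0,0]},{"travel":[0.4,0,0],"turn":[0,0,0]}]'

```text
t: 38.95
ee_pos: [417.5, -298.8, 21.0]
eef_rot: [0.999, 0.049, 0.003, 0.003]
ft_force: [0.3, -1.5, 0.8]
finger_gap: 0.3
```

Emit:
carry_out --commands '[{"travel":[0.4,0.03,0],"turn":[0,0,0]}]'

```text
t: 39.03
ee_pos: [420.4, -298.9, 21.4]
eef_rot: [0.999, 0.049, 0.001, 0.003]
ft_force: [-19.8, -1.9, 2.3]
finger_gap: 0.1
```

Emit:
carry_out --commands '[{"travel":[0.4,0.03,0],"turn":[0,0,0]}]'

```text
t: 39.12
ee_pos: [420.6, -299.0, 21.4]
eef_rot: [0.999, 0.048, -0.004, 0.003]
ft_force: [-25.9, -0.7, 8.2]
finger_gap: -0.2
```

The wedge takes 20–26 N without moving, so it's tight. Backing off.

Emit:
carry_out --commands '[{"travel":[-0.5,0,0],"turn":[0,0,0]},{"travel":[-1.5,0,0],"turn":[0,0,0]},{"travel":[-2,0,1],"turn":[0,0,0]},{"travel":[0,0,4],"turn":[0,0,0]},{"travel":[0,0,4],"turn":[0,0,0]},{"travel":[0,0,4],"turn":[0,0,0]},{"travel":[0,0,0],"turn":[0,0,0]},{"travel":[0,0,0],"turn":[0,0,0]}]'

```text
t: 39.78
ee_pos: [377.0, -296.7, 157.1]
eef_rot: [0.999, 0.048, -0.006, 0.001]
ft_force: [0.1, 0.9, -1.5]
finger_gap: 0.4
```

```bash
python3 - <<'E'
from h import *
yaw();s=cam('side')
a=cv2.imread('pics/s6.png').astype(int);b=cv2.resize(s['image'][175:295,225:385],None,fx=4.8,fy=4.8,interpolation=cv2.INTER_CUBIC)[:,:,::-1].astype(int)
d=np.abs(a-b).max(2);print('change plates/wedge area',(d[60:420,280:640]>60).sum(),(d[350:490,235:480]>60).sum())
bot.finish_job()
E
```

```text
t 39.8 tcp [ 377.  -296.7  157.1] jaw yaw -84.5 z [-0.012 -0.004 -1.   ] F [ 0.1  0.9 -1.5] gap 0.4 q6 0.74
change plates/wedge area 102 0
the job is handed in; nothing more can be done
```

The job is done and handed in at about 40 s on the robot's clock; it reported no verdict. The tin and carton are in the grey tote, the wedge is jammed thin end first under the front bar, and all three plates stand in the rack, each in its own slot (rack y about −78, −26 and +78 mm).

- **Plates and bystanders:** The last side view shows all three plates upright between the tines, and a second side picture taken just before hand-in showed almost no change there. I saw no sign that the arm touched a bystander, but I did not measure their positions at the end.
- **Wedge:** A final push on the heel reached 20–26 N with about 0.2 mm of movement, so it is tight. I could not read the rack angle or the contact force directly. That it is up at its keepers comes from the jump in push force and from the pictures.
- **Tote:** The tin shifted about 3 cm inside the tote during the run (probably the announced knock) and ended about 69 mm and 11 mm off the tote's centre in x and y, well inside. The carton stayed where I put it.

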